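# Gauge the jaw gap of the frit crusher

### The arm

A 6-joint arm with a two-finger parallel gripper is mounted at the origin on a cart in front of the work surface, level with it; the furniture and walls round the work are solid. World frame = base frame: x ahead of the robot, y to its left, z up, the work surface at z = 0. Lengths are in m, angles in rad, forces in N, time in s.
With the tool pointing down it reaches from about 0.35 to 0.975 m from the base axis. Payload 4.9 kg.
Tool frame: the origin (TCP) lies midway between the tips of the shut fingers; the grasp point (between the pads) lies 19 mm behind it (manip.grip_point_offset is the distance from the TCP to the grasp point, in m); z points along the fingers, y is the direction in which the jaws open and shut (so a half turn about z gives the same grasp; the last joint's range is limited). The gripper opens to 85 mm and grips with 20 to 120 N. Pads are 22 mm wide; open, the fingers measure 114 mm over their backs; the gripper's body (76 mm by 85 mm) begins 54 mm behind the grasp point. The pads swing forward as they close: fully open they stand 13 mm farther back than shut.
Start: joints at [-1.467, 0.053, 1.613, -0, 1.476, -0.119], TCP at [0.138, -0.61, 0.231] pointing down, gripper open.
Joint ranges: [-3.01, 3.01], [-1.01, 2.22], [0.06, 2.58], [-1.02, 4.17], [0.09, 2.62], [-3.14, 3.14]. Speed limits (rad/s): [2.57, 2.57, 3.14, 3.14, 3.14, 3.14].

### API

Orientations are given as a unit quaternion [w, x, y, z].
In Python, from plant import manip gives the robot as it stands. The module is installed in compiled form; this text tells all that it offers.
- The arm moves only by the tool send_rows, never from a script. Its argument "steps" is a list of rows, each a list of 6 numbers: the shift along the tool's x, y, z in m, then the turn, a rotation vector about the tool's x, y, z in degrees. In form: [[dx, dy, dz, wx, wy, wz], ...]. A call has 1 to 8 rows; each row shifts and turns the commanded pose from where the row before left it, along the tool's axes as they then stand; what a row does not reach is not made up. A row lasts 1/8 s, in which the tool goes at most 62.5 mm and 10.7 degrees, less where a joint would pass 70% of its speed; a pose out of reach is approached as far as the arm can. A call is refused whole if a number of a shift passes 0.0625 or a number of a turn 10.7, either way. A call with a gripper value outside its range is refused whole. "grip" is the opening, from 0 (shut) to 1 (fully open), set as the call begins (left out, the last holds). The fingers move at their own pace and stop on an object; the grip force is fixed at half the most. Time passes only in rows, so rows that do not move let the fingers close. It gives the time, the measured TCP pose, the force and the opening at its end, in the units of the state.
- manip.state(): the state, without advancing time (a new reading comes with each control period).
- manip.grab_frame(name): name is "scene" or "top" or "wrist"; returns the picture (400x640x3 uint8, blue, green, red); there is no depth.
- manip.get_calibration(name): a dict with "K" (3x3 intrinsics, pixels), "distortion" ([k1, k2, p1, p2, k3] as OpenCV has them; the pictures are not rectified), "R" (3x3) and "t" (3): a world point X has camera coordinates R X + t. Camera axes: x right, y down, z forward; pixel columns grow to the right and rows downward; lengths in m; the calibration is good to about 2 mm. A picture is of the moment at which its call begins: read the wrist's pose just before it. get_calibration takes no time and is no camera call; for the wrist camera it gives the pose at the moment of the call.
- manip.job_done(): hands the job in, once; it reports no verdict.
The state is a dict: "time": time; "joint_pos": joint angles; "joint_vel": joint speeds; "joint_efforts": joint torques, N m; "tool_pos": TCP position; "tool_rot": TCP orientation; "contact_force": force on the tool from outside, world axes, zero at the start; "ft_torque": the same for the moment, N m; "gripper_width": opening from 0.0 (shut) to 1.0 (fully open).
Only numpy, scipy, OpenCV 4.12 (cv2) and the standard library are available. Lean on these libraries where they do the work, as an engineer would, in place of code of your own. Each camera call takes 0.05 s, during which the arm holds its last target.

### The job

Find out how far apart the jaws of the small bench frit crusher are set: try the flat gauges from the wooden rack in its slanting mouth, the thinnest first, and leave standing in the gap the thickest one that slides fully home, its crossbar resting on the mouth. Put the other two back upright in the rack, and do not force a gauge that will not go: the jaw setting must stay as it is.

Things in the scene. Friction and masses are not known exactly. Their poses are not given: they have to be found in the camera images.
- throat: The crusher's slanting mouth. Origin: midway across on the fixed (near, lower) jaw's flat face, produced up level with the mouth's edge, 150 mm up. z points up out of the mouth, 30 deg from vertical, leaning towards the robot and to its right: gauges go in along -z with their x along this x. x crosses the gap from the fixed face (x = 0) to the movable jaw beyond; y runs along the jaws.
- jaw_face (a point): A point on the movable jaw's flat face, midway across, at throat z = -30 mm; its throat x is the gap, set anywhere from 7.2 to 17.6 mm. The faces are flat and parallel from throat z = -24 to -66 mm; above that both flare outwards by 25 deg. A screw holds the jaw: it yields only above about 150 N. Pose readings are coarser than the steps between gauges: trying decides.
- crusher: The whole crusher, fixed: grey cast frame on a 190 x 116 mm base; flywheel with crank (+y side) and adjusting screw (far side) stay below the mouth. Origin on the bench straight below the throat's origin, z up. Two cheeks, tops at throat z = 0, at throat y = +-22 to +-34 mm: a blade has 4 mm to spare on each side and its crossbar rests on them. Above the mouth all is clear.
- rack: Open wooden stand fixed to the bench, 196 x 96 mm, top 105 mm up. Three equal slots at its x = -54, 0, +54 mm (y = 0), each 19 (x) by 44 mm (y). In each hangs an upright gauge, crossbar on the top, x and y along the rack's. Origin: on the bench under its centre. Which gauge is in which slot varies; any slot will do to put one back.
- thin_gauge: The thinnest gauge: aluminium blade 6 mm thick, 36 wide, 82 long below a crossbar (16 thick, 60 wide, 8 high); its nose is fully rounded. On the crossbar a grip 16 thick, 30 wide, top 65 mm above the crossbar's underside: wooden scales with the 6 mm bar between. Origin: centre of the crossbar's underside; z up the grip, y across the width, x through the thickness. Loose, 0.08 to 0.25 kg.
- middle_gauge: The middle gauge: aluminium blade 10 mm thick, 36 wide, 82 long below a crossbar (20 thick, 60 wide, 8 high); its nose is fully rounded. On the crossbar a grip 20 thick, 30 wide, top 65 mm above the crossbar's underside: wooden scales with the 10 mm bar between. Origin: centre of the crossbar's underside; z up the grip, y across the width, x through the thickness. Loose, 0.08 to 0.25 kg.
- thick_gauge: The thickest gauge: aluminium blade 14 mm thick, 36 wide, 82 long below a crossbar (24 thick, 60 wide, 8 high); its nose is fully rounded. On the crossbar a grip 24 thick, 30 wide, top 65 mm above the crossbar's underside: wooden scales with the 14 mm bar between. Origin: centre of the crossbar's underside; z up the grip, y across the width, x through the thickness. Loose, 0.08 to 0.25 kg.
- slag: Bystander: lump of black scrap glass, 34 x 52 x 26 mm, on the bench. Leave alone.
- graphite_block: Bystander: dark flat graphite pad, 52 x 82 x 11 mm, on the bench. Leave alone.
- paddle: Bystander: wooden paddle, 52 x 168 x 10 mm, on the bench. Leave alone.

How it is judged:
On the way:
1. the thinnest gauge has been tried: fully home in the gap (z of thin_gauge in the frame of throat between -0.005 and 0.005 m and y of thin_gauge in the frame of throat between -0.01 and 0.01 m and x of thin_gauge in the frame of throat between -0.004 and 0.022 m and angle between the z axis of thin_gauge and the z axis of throat, either way round below 0.25 rad), for 0.1 s.
At the end, for the whole second after the job is handed in: One gauge stands in the mouth, released, crossbar within 5 mm of the cheeks, within 0.25 rad of the throat's direction; it is the thickest that goes (under 4.9 mm of play left beside the 6 or 10 mm gauge). The other two stand in the rack within 0.15 rad of upright, crossbars on its top within 5 mm ((((z of thin_gauge in the frame of throat between -0.005 and 0.005 m and y of thin_gauge in the frame of throat between -0.01 and 0.01 m and x of thin_gauge in the frame of throat between -0.004 and 0.022 m and angle between the z axis of thin_gauge and the z axis of throat, either way round below 0.25 rad and x of jaw_face in the frame of throat below 0.0109 m and z of middle_gauge in the frame of rack between 0.1 and 0.11 m and y of middle_gauge in the frame of rack between -0.012 and 0.012 m) and (x of middle_gauge in the frame of rack between -0.07 and 0.07 m and angle between each of middle_gauge, thick_gauge's own z axis and vertical below 0.15 rad and z of thick_gauge in the frame of rack between 0.1 and 0.11 m and y of thick_gauge in the frame of rack between -0.012 and 0.012 m and x of thick_gauge in the frame of rack between -0.07 and 0.07 m and linear speed of each of thin_gauge, middle_gauge, thick_gauge below 0.02 m/s)) or ((z of middle_gauge in the frame of throat between -0.005 and 0.005 m and y of middle_gauge in the frame of throat between -0.01 and 0.01 m and x of middle_gauge in the frame of throat between -0.004 and 0.022 m and angle between the z axis of middle_gauge and the z axis of throat, either way round below 0.25 rad and x of jaw_face in the frame of throat below 0.0149 m and z of thin_gauge in the frame of rack between 0.1 and 0.11 m and y of thin_gauge in the frame of rack between -0.012 and 0.012 m) and (x of thin_gauge in the frame of rack between -0.07 and 0.07 m and angle between each of thin_gauge, thick_gauge's own z axis and vertical below 0.15 rad and z of thick_gauge in the frame of rack between 0.1 and 0.11 m and y of thick_gauge in the frame of rack between -0.012 and 0.012 m and x of thick_gauge in the frame of rack between -0.07 and 0.07 m and linear speed of each of thin_gauge, middle_gauge, thick_gauge below 0.02 m/s)) or ((z of thick_gauge in the frame of throat between -0.005 and 0.005 m and y of thick_gauge in the frame of throat between -0.01 and 0.01 m and x of thick_gauge in the frame of throat between -0.004 and 0.022 m and angle between the z axis of thick_gauge and the z axis of throat, either way round below 0.25 rad and z of thin_gauge in the frame of rack between 0.1 and 0.11 m and y of thin_gauge in the frame of rack between -0.012 and 0.012 m and x of thin_gauge in the frame of rack below 0.07 m) and (x of each of thin_gauge, middle_gauge in the frame of rack above -0.07 m and angle between each of thin_gauge, middle_gauge's own z axis and vertical below 0.15 rad and z of middle_gauge in the frame of rack between 0.1 and 0.11 m and y of middle_gauge in the frame of rack between -0.012 and 0.012 m and x of middle_gauge in the frame of rack below 0.07 m and linear speed of each of thin_gauge, middle_gauge, thick_gauge below 0.02 m/s)))); the robot touches nothing.
It fails at once if the jaw setting was forced by more than 1.5 mm (distance of jaw_face from where it was at the start of the episode above 0.0015 m).
It fails at once if the lump of scrap glass was pushed away (distance of slag from where it was at the start of the episode above 0.03 m).
It fails at once if the graphite pad was pushed away (distance of graphite_block from where it was at the start of the episode above 0.03 m).
It fails at once if the wooden paddle was pushed away (distance of paddle from where it was at the start of the episode above 0.03 m).
It also fails if it takes over 72 s, if anything falls off the work surface, if the arm or the gripper's body presses on something with over 40 N, if the wrist force passes 120 N, or if a joint passes its speed limit or range.

## Working session

There is one attempt and no reset: what is moved stays moved. The work goes in short steps, Python scripts to look and compute and a tool call to move; the robot and the scene stay as the last step left them, time stands still between calls to the robot, and variables do not carry over. Pictures are saved under pics/ and viewed, and the job is handed in when it is done.

Besides the shell and the picture viewer there is one more tool, called after ">>>" by a JSON object that holds its "api" and its "payload". send_rows: Moves the arm, as the interface text tells. Its arguments: {"type":"object","properties":{"steps":{"type":"array"},"grip":{"type":"number"}},"required":["steps"]}

```bash
mkdir -p pics; ls
python3 - <<'E'
from plant import manip
import cv2
s=manip.state();print(s)
for n in ["scene","top","wrist"]:
    c=manip.get_calibration(n);print(n,c)
    cv2.imwrite(f"pics/{n}0.png",manip.grab_frame(n))
E
```

```text
pics
{'time': 0.0, 'joint_pos': array([-1.46701001e+00,  5.33577926e-02,  1.61431833e+00,  2.15065233e-05,
        1.47600558e+00, -1.18983020e-01]), 'joint_vel': array([-2.86279180e-03,  6.87081803e-05,  9.35140713e-04, -1.48630755e-03,
        1.01011050e-03,  7.84774719e-04]), 'joint_efforts': array([ 2.04473254e-03, -3.93682158e+01, -3.70178175e+01,  4.45964332e-06,
        7.26555591e-03,  8.80534472e-07]), 'tool_pos': array([ 0.13803255, -0.60891663,  0.23004791]), 'tool_rot': array([-1.04441037e-03,  9.93802711e-01,  1.11153409e-01,  1.86401792e-05]), 'contact_force': array([-0.0412701 ,  0.27989505, -0.47188297]), 'ft_torque': array([ 0.01370317, -0.01783629, -0.0509567 ]), 'gripper_width': 1.004348022051203}
scene {'K': array([[455.4779198 ,   0.        , 325.34855208],
       [  0.        , 455.4779198 , 200.70021743],
       [  0.        ,   0.        ,   1.        ]]), 'distortion': array([-0.06571089,  0.        ,  0.        ,  0.        ,  0.        ]), 'R': array([[-0.69783703, -0.71625562, -0.00116811],
       [-0.28584802,  0.27999202, -0.91645806],
       [ 0.656745
[... 329 characters left out ...]
, 'R': array([[-7.40197801e-04, -9.99790340e-01, -2.04628660e-02],
       [-9.91902781e-01,  3.33278178e-03, -1.26955763e-01],
       [ 1.26997344e-01,  2.02032014e-02, -9.91697285e-01]]), 't': array([-0.02788527,  0.54418673,  1.22771795])}
wrist {'K': array([[311.72066632,   0.        , 319.20879224],
       [  0.        , 311.72066632, 197.74020555],
       [  0.        ,   0.        ,   1.        ]]), 'distortion': array([-0.03459041,  0.        ,  0.        ,  0.        ,  0.        ]), 'R': array([[ 0.22133396, -0.97519718, -0.00132199],
       [-0.93282102, -0.21211101,  0.29129685],
       [-0.28435228, -0.0632407 , -0.9566318 ]]), 't': array([-0.62476625, -0.03754559,  0.37845727])}
```

View pics/scene0.png

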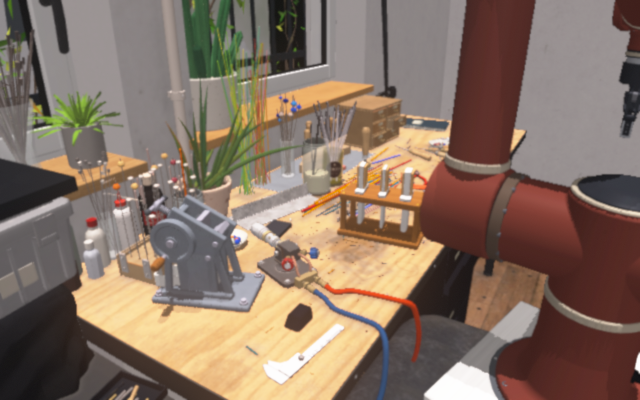

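View pics/top0.png

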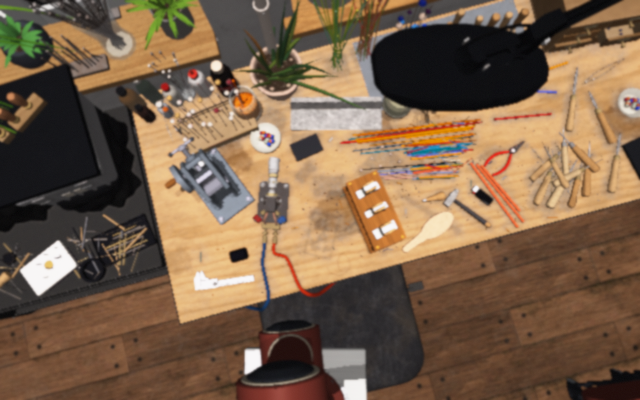

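View pics/wrist0.png

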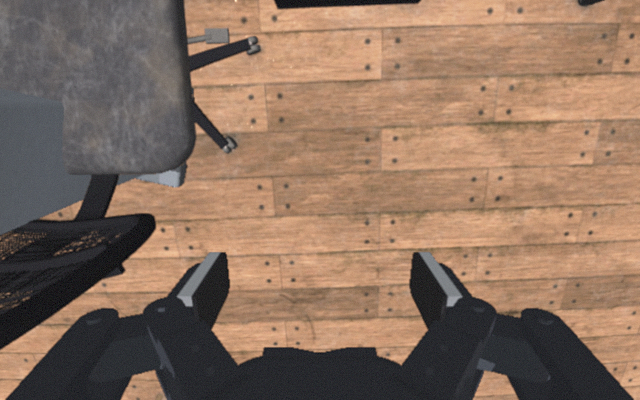

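```bash
cat > h.py <<'E'
import numpy as np, cv2
from scipy.spatial.transform import Rotation as R
from scipy.optimize import least_squares
def ray(c,uv):
    p=cv2.undistortPoints(np.array([[uv]],float),c["K"],c["distortion"])[0,0]
    d=c["R"].T@np.array([p[0],p[1],1.0]); o=-c["R"].T@c["t"]; return o,d
def atz(c,uv,z):
    o,d=ray(c,uv); return o+d*(z-o[2])/d[2]
def proj(c,P):
    return cv2.projectPoints(np.atleast_2d(np.array(P,float)),cv2.Rodrigues(c["R"])[0],c["t"],c["K"],c["distortion"])[0][:,0]
def crop(img,x0,y0,x1,y1,k): return cv2.resize(img[y0:y1,x0:x1],None,fx=k,fy=k,interpolation=cv2.INTER_CUBIC)
def q2R(q): return R.from_quat([q[1],q[2],q[3],q[0]])
E
python3 - <<'E'
from h import *
from plant import manip
t=cv2.imread("pics/top0.png"); s=cv2.imread("pics/scene0.png")
cv2.imwrite("pics/top0_rack.png",crop(t,330,160,420,260,6))
cv2.imwrite("pics/top0_cr.png",crop(t,155,125,265,235,5))
cv2.imwrite("pics/sc0_rack.png",crop(s,330,140,440,250,5))
cv2.imwrite("pics/sc0_cr.png",crop(s,135,180,275,315,4))
c=manip.get_calibration("top")
for uv,z in [((375,212),.105),((217,183),.1),((239,255),.02),((306,148),.01),((430,232),.01)]: print(uv,atz(c,uv,z))
E
```

```text
(375, 212) [ 0.50025217 -0.17884278  0.105     ]
(217, 183) [0.57639745 0.22274421 0.1       ]
(239, 255) [0.39406367 0.17723537 0.02      ]
(306, 148) [ 0.68815468 -0.00118505  0.01      ]
(430, 232) [ 0.45516152 -0.33555009  0.01      ]
```

View pics/top0_rack.png

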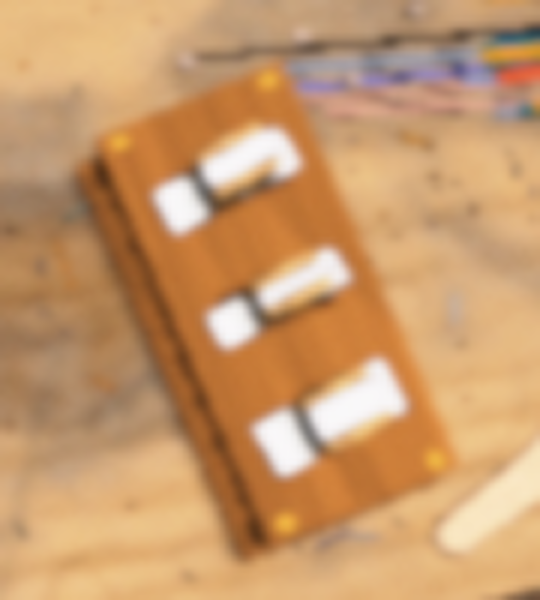

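View pics/top0_cr.png

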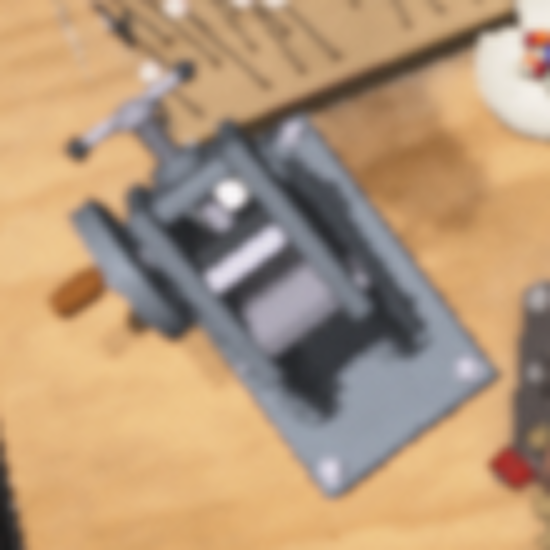

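View pics/sc0_rack.png

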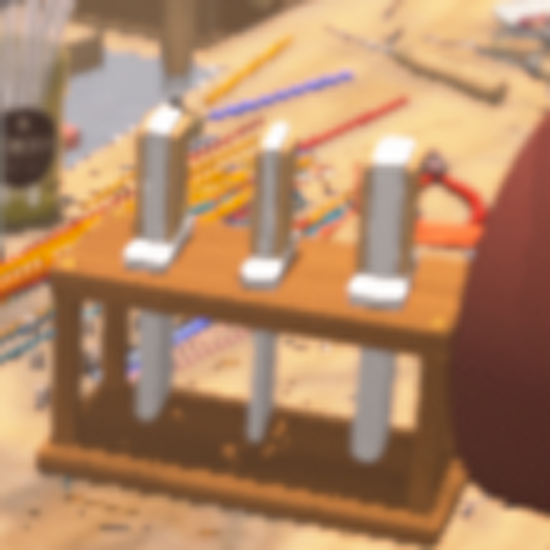

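View pics/sc0_cr.png

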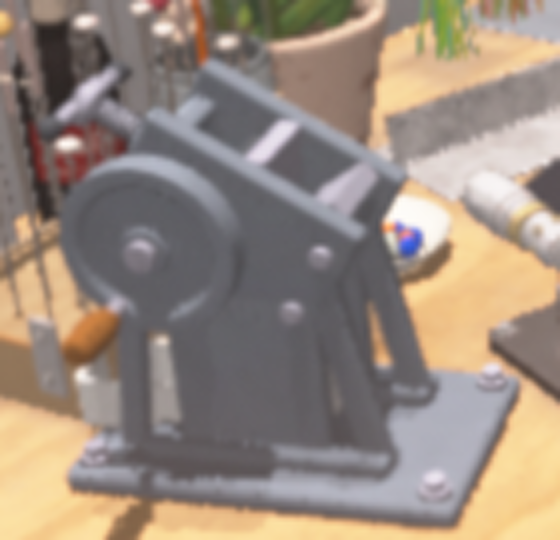

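```bash
cat >> h.py <<'E'
def cmd_file(p=None,Rm=None):
    import pickle,os
    if p is not None: pickle.dump((p,Rm),open("cmd.pkl","wb"))
    return pickle.load(open("cmd.pkl","rb"))
def apply(rows,p,Rm):
    """simulate rows on pose (p, Rotation)"""
    for r in rows:
        p=p+Rm.apply(r[:3]); Rm=Rm*R.from_rotvec(np.deg2rad(r[3:]))
    return p,Rm
def plan(p,Rm,pt,Rt,n,nd=4):
    """rows from pose to pose; re-aims each row so that rounding does not build up"""
    rows=[]
    for i in range(n):
        k=n-i
        w=(Rm.inv()*Rt).as_rotvec()/k
        d=Rm.inv().apply((pt-p)/k)
        r=list(np.round(d,nd))+list(np.round(np.rad2deg(w),1))
        r=[float(x)+0.0 for x in r]; rows.append(r)
        p,Rm=apply([r],p,Rm)
    return rows,p,Rm
def show(rows):
    import json; print(json.dumps(rows)); a=np.abs(np.array(rows)); print("max",a[:,:3].max(),a[:,3:].max())
def axes(z,y):
    z=np.array(z,float);z/=np.linalg.norm(z); y=np.array(y,float); y-=z*(y@z); y/=np.linalg.norm(y)
    return R.from_matrix(np.c_[np.cross(y,z),y,z])
E
python3 - <<'E'
from h import *
from plant import manip
s=manip.state(); c=manip.get_calibration("wrist")
Rt=q2R(s["tool_rot"]); cp=-c["R"].T@c["t"]
print("cam in tool",Rt.inv().apply(cp-s["tool_pos"]), "cam z in tool",Rt.inv().apply(c["R"][2]), "cam x",Rt.inv().apply(c["R"][0]))
p=s["tool_pos"]
a=np.deg2rad(24)
yd=np.array([np.cos(a),np.sin(a),0])
for sg in (1,):
  Rg=axes([0,0,-1],yd*sg); print((Rt.inv()*Rg).as_rotvec(degrees=True))
E
```

```text
cam in tool [ 0.07451947  0.00054005 -0.14196301] cam z in tool [-2.91443676e-01  6.21475528e-04  9.56587789e-01] cam x [ 3.25149432e-04  9.99999796e-01 -5.50616119e-04]
[-6.09257707e-02 -8.67904148e-02 -1.01231203e+02]
```

Run:
```python
from h import *
from plant import manip
s=manip.state(); p=s["tool_pos"];Rm=q2R(s["tool_rot"])
a=np.deg2rad(24)
Rg=axes([0,0,-1],[np.cos(a),np.sin(a),0])
# via mid point, radial
r,p,Rm2=plan(p,Rm,np.array([.36,-.44,.34]),R.from_rotvec([0,0,np.deg2rad(50)])*Rm,6,3);show(r)
r,p,Rm2=plan(p,Rm2,np.array([.48,-.18,.34]),Rg,7,3);show(r); cmd_file(p,Rm2)
```

```text
[[0.042, -0.019, -0.018, 0.0, 0.0, -8.3], [0.045, -0.013, -0.018, 0.0, 0.0, -8.3], [0.046, -0.007, -0.018, 0.0, 0.0, -8.3], [0.047, 0.0, -0.018, 0.0, 0.0, -8.4], [0.046, 0.007, -0.019, 0.0, 0.0, -8.3], [0.044, 0.014, -0.018, 0.0, -0.1, -8.4]]
max 0.047 8.4
[[0.041, -0.002, 0.0, 0.0, 0.0, -7.3], [0.041, 0.004, 0.0, 0.0, 0.0, -7.3], [0.04, 0.009, 0.0, 0.0, 0.0, -7.3], [0.038, 0.013, 0.0, 0.0, 0.0, -7.3], [0.037, 0.018, 0.0, 0.0, 0.0, -7.3], [0.034, 0.023, 0.0, 0.0, 0.0, -7.4], [0.03, 0.027, -0.001, -0.1, 0.0, -7.3]]
max 0.041 7.4
```

>>> {"api": "send_rows", "payload": {"steps": [[0.042,-0.019,-0.018,0.0,0.0,-8.3],[0.045,-0.013,-0.018,0.0,0.0,-8.3],[0.046,-0.007,-0.018,0.0,0.0,-8.3],[0.047,0.0,-0.018,0.0,0.0,-8.4],[0.046,0.007,-0.019,0.0,0.0,-8.3],[0.044,0.014,-0.018,0.0,-0.1,-8.4]]}}

```text
time: 0.9
tool_pos: [0.361, -0.439, 0.3406]
tool_rot: [0.0, 0.852, 0.523, -0.001]
contact_force: [0.1, -0.6, -0.9]
gripper_width: 1.005
```

>>> {"api": "send_rows", "payload": {"steps": [[0.041,-0.002,0.0,0.0,0.0,-7.3],[0.041,0.004,0.0,0.0,0.0,-7.3],[0.04,0.009,0.0,0.0,0.0,-7.3],[0.038,0.013,0.0,0.0,0.0,-7.3],[0.037,0.018,0.0,0.0,0.0,-7.3],[0.034,0.023,0.0,0.0,0.0,-7.4],[0.03,0.027,-0.001,-0.1,0.0,-7.3],[0,0,0,0,0,0]]}}

```text
time: 1.9
tool_pos: [0.4805, -0.1786, 0.3406]
tool_rot: [0.0, 0.543, 0.84, -0.0]
contact_force: [-0.5, 0.1, 0.3]
gripper_width: 1.004
```

```bash
cat > snap.py <<'E'
import sys,pickle
from h import *
from plant import manip
name=sys.argv[1]; cam=sys.argv[2] if len(sys.argv)>2 else "wrist"
s=manip.state(); c=manip.get_calibration(cam); im=manip.grab_frame(cam)
cv2.imwrite(f"pics/{name}.png",im); pickle.dump((s,c),open(f"pics/{name}.pkl","wb"))
print("t",s["time"],"p",s["tool_pos"].round(4),"q",s["tool_rot"].round(4),"F",s["contact_force"].round(1),"j",s["joint_pos"].round(3),"w",round(s["gripper_width"],3))
print("z",q2R(s["tool_rot"]).apply([0,0,1]).round(4))
E
python3 snap.py w1; python3 -c "
from h import *
p,r=cmd_file();print(p,r.as_quat()[[3,0,1,2]])"
```

```text
t 1.9 p [ 0.4805 -0.1786  0.3406] q [ 3.000e-04  5.433e-01  8.395e-01 -1.000e-04] F [-0.5  0.1  0.3] j [-0.501 -0.26   1.724 -0.     1.677 -0.923] w 1.004
z [ 5.e-04 -5.e-04 -1.e+00]
[ 0.47990679 -0.1802684   0.34044825] [8.72295281e-06 5.44867291e-01 8.38522180e-01 4.34639187e-04]
```

View pics/w1.png

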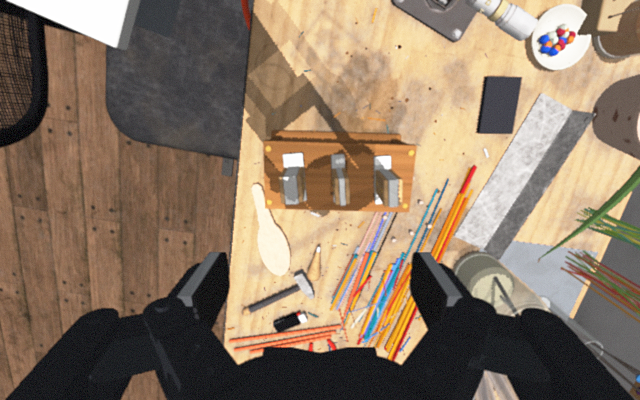

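Run:
```python
from h import *
cv2.imwrite("pics/w1c.png",crop(cv2.imread("pics/w1.png"),255,120,425,220,4.7))
```

```text
(no output)
```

View pics/w1c.png

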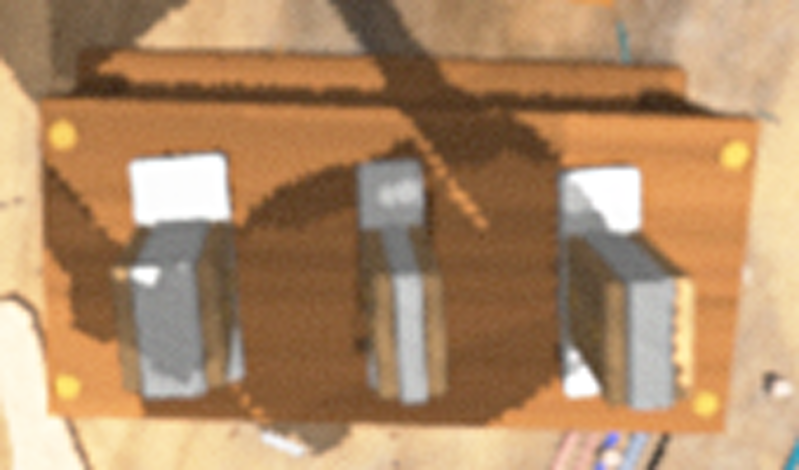

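Run:
```python
from h import *
import pickle
s,c=pickle.load(open("pics/w1.pkl","rb"))
f=lambda u:((u[0]+.5)/4.7-.5+255,(u[1]+.5)/4.7-.5+120)
P=np.array([atz(c,f(u),.105) for u in [(43,100),(758,122),(722,432),(50,413)]])
print(P.round(4)); print([np.linalg.norm(P[i]-P[(i+1)%4]).round(4) for i in range(4)])
print("centre",P.mean(0)); 
for a,b in((0,1),(3,2)): d=P[b]-P[a]; print(np.rad2deg(np.arctan2(d[1],d[0])))
d=P[0]-P[3];print("y",np.rad2deg(np.arctan2(d[1],d[0])))
# pins
Q=np.array([atz(c,f(u),.105) for u in [(62,135),(735,155),(706,403),(67,387)]]);print(Q.round(4),Q.mean(0))
for a,b in((0,1),(3,2)): d=Q[b]-Q[a]; print(np.rad2deg(np.arctan2(d[1],d[0])))
for u in [(408,278),(412,402),(406,335)]: print("thin top",atz(c,f(u),.170))
# crossbars: back face / left-right ends top z .113
for u in [(358,160),(424,160)]: print("thin xbar",atz(c,f(u),.113))
for u in [(655,275),(650,405)]: print("mid top",atz(c,f(u),.170))
for u in [(168,265),(170,395)]: print("thick top",atz(c,f(u),.170))
# from top camera
from plant import manip
ct=manip.get_calibration("top")
g=lambda u:((u[0]+.5)/6-.5+330,(u[1]+.5)/6-.5+160)
P=np.array([atz(ct,g(u),.105) for u in [(100,135),(282,62),(458,462),(262,545)]]);print("top",P.round(4),P.mean(0))
```

```text
[[ 0.4078 -0.1788  0.105 ]
 [ 0.5775 -0.1085  0.105 ]
 [ 0.6101 -0.1866  0.105 ]
 [ 0.4402 -0.2569  0.105 ]]
[np.float64(0.1838), np.float64(0.0847), np.float64(0.1839), np.float64(0.0846)]
centre [ 0.50890817 -0.18268606  0.105     ]
22.490916968836025
22.461589610286747
y 112.55416397035249
[[ 0.4155 -0.1851  0.105 ]
 [ 0.5763 -0.1184  0.105 ]
 [ 0.602  -0.1811  0.105 ]
 [ 0.4417 -0.248   0.105 ]] [ 0.50887494 -0.18315937  0.105     ]
22.531893604717308
22.671954167682806
thin top [ 0.50211602 -0.17046216  0.17      ]
thin top [ 0.51521997 -0.1959653   0.17      ]
thin top [ 0.50727806 -0.18237229  0.17      ]
thin xbar [ 0.48692858 -0.15876176  0.113     ]
thin xbar [ 0.50216511 -0.15190525  0.113     ]
mid top [ 0.55129204 -0.14759089  0.17      ]
mid top [ 0.56451914 -0.17462272  0.17      ]
thick top [ 0.45301743 -0.18931535  0.17      ]
thick top [ 0.46494583 -0.21672833  0.17      ]
top [[ 0.5766 -0.1074  0.105 ]
 [ 0.6076 -0.1846  0.105 ]
 [ 0.4385 -0.2546  0.105 ]
 [ 0.4044 -0.1729  0.105 ]] [ 0.50678188 -0.17989044  0.105     ]
```

```bash
cat rows.py 2>/dev/null
python3 - <<'E'
from h import *
from plant import manip
c=manip.get_calibration("top")
g=lambda u:((u[0]+.5)/5-.5+155,(u[1]+.5)/5-.5+125)
o=atz(c,g((262,280)),.15);print("throat~",o)
for z,a,b in [(.008,(495,375),(305,118)),(.008,(335,497),(242,370))]:
    A=atz(c,g(a),z);B=atz(c,g(b),z);d=B-A;print(np.rad2deg(np.arctan2(d[1],d[0])),A,B)
# cheek top edges: slope 30deg; lower end -> upper
al=np.deg2rad(34)
l=-np.array([np.cos(al),np.sin(al),0]);k=np.array([0,0,1.])
z=.5*l+.866*k;x=-.866*l+.5*k
Rg=axes(-z,x); pt=o+.17*z; print("tcp",pt)
p,Rm=cmd_file()
p1=np.array([.45,0.05,.36])
r,p,Rm=plan(p,Rm,pt,Rg,7,3);show(r);cmd_file(p,Rm)
E
```

```text
throat~ [0.57433849 0.2358398  0.15      ]
36.85436657496759 [0.54486748 0.14233261 0.008     ] [0.68942902 0.25069255 0.008     ]
37.146284394519064 [0.47811608 0.22871218 0.008     ] [0.54809809 0.28172808 0.008     ]
tcp [0.50387029 0.1883084  0.29722   ]
[[0.047, 0.025, 0.006, -4.3, 0.4, -1.4], [0.046, 0.025, 0.008, -4.3, 0.4, -1.4], [0.045, 0.025, 0.011, -4.3, 0.4, -1.4], [0.045, 0.026, 0.013, -4.2, 0.4, -1.4], [0.044, 0.026, 0.015, -4.3, 0.3, -1.4], [0.043, 0.025, 0.017, -4.2, 0.4, -1.4], [0.043, 0.025, 0.02, -4.3, 0.3, -1.4]]
max 0.047 4.3
```

```bash
cp cmd.pkl /tmp/x
python3 - <<'E'
from h import *
from plant import manip
s=manip.state(); p=s["tool_pos"]; _,_=0,0
a=np.deg2rad(24); 
import pickle
Rm=q2R(s["tool_rot"]); p=np.array([.4799,-.1803,.3404])
al=np.deg2rad(37); o=np.array([.574,.236,.15])
l=-np.array([np.cos(al),np.sin(al),0]);k=np.array([0,0,1.])
z=.5*l+.866*k;x=-.866*l+.5*k
Rg=axes(-z,x); pt=o+.17*z
r,p,Rm=plan(p,Rm,pt,Rg,7,3);show(r);cmd_file(p,Rm)
E
```

```text
[[0.046, 0.025, 0.006, -4.3, 0.5, -1.8], [0.045, 0.026, 0.008, -4.3, 0.5, -1.8], [0.044, 0.026, 0.011, -4.3, 0.5, -1.8], [0.044, 0.027, 0.013, -4.2, 0.5, -1.8], [0.043, 0.027, 0.016, -4.3, 0.5, -1.8], [0.041, 0.027, 0.018, -4.2, 0.5, -1.8], [0.041, 0.026, 0.02, -4.3, 0.5, -1.9]]
max 0.046 4.3
```

>>> {"api": "send_rows", "payload": {"steps": [[0.046,0.025,0.006,-4.3,0.5,-1.8],[0.045,0.026,0.008,-4.3,0.5,-1.8],[0.044,0.026,0.011,-4.3,0.5,-1.8],[0.044,0.027,0.013,-4.2,0.5,-1.8],[0.043,0.027,0.016,-4.3,0.5,-1.8],[0.041,0.027,0.018,-4.2,0.5,-1.8],[0.041,0.026,0.02,-4.3,0.5,-1.9],[0,0,0,0,0,0]]}}

```text
time: 2.95
tool_pos: [0.505, 0.1857, 0.2951]
tool_rot: [0.114, 0.431, 0.865, 0.231]
contact_force: [0.1, 0.0, 0.2]
gripper_width: 1.003
```

```bash
python3 snap.py w2;python3 -c "
from h import *
p,r=cmd_file();print(p,r.as_quat()[[3,0,1,2]],r.apply([0,0,1]))"
```

```text
t 2.95 p [0.505  0.1857 0.2951] q [0.1143 0.4305 0.8649 0.2313] F [0.1 0.  0.2] j [ 0.068 -0.524  2.052  0.3    1.182 -0.632] w 1.003
z [ 0.3969  0.3016 -0.8669]
[0.50576721 0.18498538 0.29667299] [0.11537577 0.43057574 0.86461821 0.2317937 ] [ 0.39912146  0.3014701  -0.86592022]
```

View pics/w2.png

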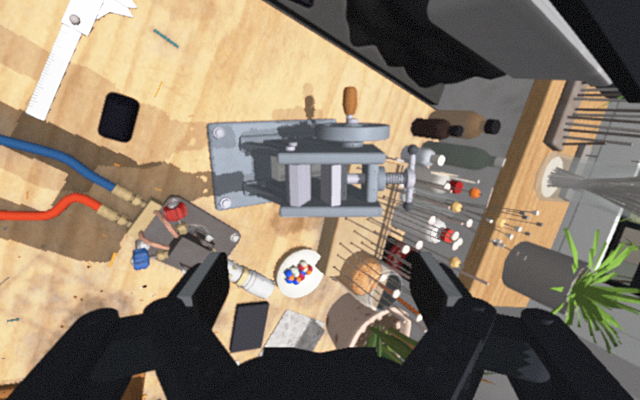

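Run:
```python
from h import *
cv2.imwrite("pics/w2c.png",crop(cv2.imread("pics/w2.png"),260,120,400,225,5.5))
```

```text
(no output)
```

View pics/w2c.png

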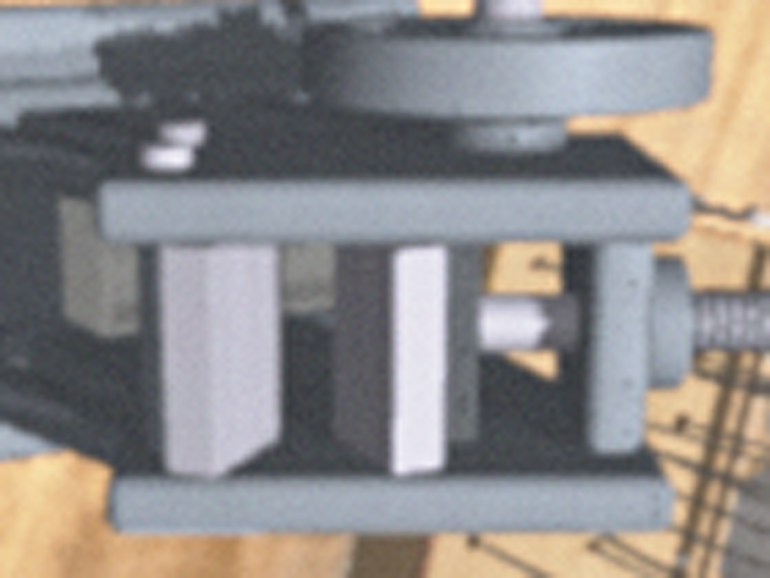

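```bash
cat > fitc.py <<'E'
from h import *
import pickle
s,c=pickle.load(open("pics/w2.pkl","rb"))
f=lambda u:((u[0]+.5)/5.5-.5+260,(u[1]+.5)/5.5-.5+120)
def frame(al,tilt=30):
    t=np.deg2rad(tilt)
    l=-np.array([np.cos(al),np.sin(al),0]);k=np.array([0,0,1.])
    z=np.sin(t)*l+np.cos(t)*k;x=-np.cos(t)*l+np.sin(t)*k
    return np.c_[x,np.cross(z,x),z]
obs=[]
for y,pts in [(34,[(103,183),(688,183)]),(22,[(105,240),(683,241)]),(-22,[(117,480),(668,478)]),(-34,[(117,531),(670,530)])]:
    for i,u in enumerate(pts): obs.append((i,y/1e3,f(u)))
fe=[f((278,250)),f((278,435))]
fe_y=None
def res(v,zfree=False):
    ox,oy,al,xa,xb=v[:5]; oz=v[5] if len(v)>5 else .15; M=frame(al); o=np.array([ox,oy,oz])
    r=[]
    for i,y,u in obs:
        r+=list(proj(c,o+M@np.array([xb if i else xa,y,0]))[0]-u)
    for u,y in zip(fe,(.018,-.018)):
        r.append(proj(c,o+M@np.array([0,y,-.024]))[0][0]-u[0])
    return np.array(r)
for v0 in ([.574,.236,.645,-.05,.05],[.574,.236,.645,-.05,.05,.15]):
    so=least_squares(res,v0); print(so.x.round(4),np.rad2deg(so.x[2]),so.fun.round(1))
E
python3 fitc.py
```

```text
[ 0.5658  0.2244  0.6505 -0.0301  0.0737] 37.27077425843852 [ 0.  -1.  -0.  -1.2  0.1  0.8  0.2  0.4 -0.3 -0.6  0.4 -0.4  0.1  1.1
 -0.6  1.  -0.1  0.3]
[ 0.5683  0.2247  0.6499 -0.0305  0.075   0.1458] 37.23443717236452 [ 0.1 -0.5 -0.1 -0.7  0.2  1.1  0.2  0.7 -0.3 -1.   0.4 -0.8  0.1  0.5
 -0.6  0.6 -0.2  0.2]
```

```bash
cat >> fitc.py <<'E'
from plant import manip
v=[ 0.5658,0.2244,0.6505,-0.0301,0.0737]
M=frame(v[2]);o=np.array([v[0],v[1],.15])
def draw(im,c,x0,y0,k,g):
    def L(a,b,col):
        p=proj(c,[o+M@np.array(a),o+M@np.array(b)]); p=((p-[x0,y0]+.5)*k-.5)
        cv2.line(im,tuple(int(q) for q in p[0]),tuple(int(q) for q in p[1]),col,1,cv2.LINE_AA)
    for y in (.034,.022,-.022,-.034): L((v[3],y,0),(v[4],y,0),(0,255,0))
    for x in (v[3],v[4]): L((x,.022,0),(x,.034,0),(0,255,0)); L((x,-.022,0),(x,-.034,0),(0,255,0))
    for x,col in ((0,(0,0,255)),(g,(255,0,255))):
        for z in (-.024,-.066): L((x,-.022,z),(x,.022,z),col)
        t=np.tan(np.deg2rad(25))*.024*(1 if x else -1)
        L((x+t,-.022,0),(x+t,.022,0),col)
for g in (.008,.012,.016):
    w=crop(cv2.imread("pics/w2.png"),260,120,400,225,5.5); draw(w,c,260,120,5.5,g); cv2.imwrite(f"pics/ov_w{int(g*1e3)}.png",w)
sc=crop(cv2.imread("pics/scene0.png"),135,180,275,315,4); draw(sc,manip.get_calibration("scene"),135,180,4,.012); 
tp=crop(cv2.imread("pics/top0.png"),155,125,265,235,5)[:540]; draw(tp,manip.get_calibration("top"),155,125,5,.012)
w=[cv2.resize(cv2.imread(f"pics/ov_w{i}.png"),(400,300)) for i in (8,12,16)]
cv2.imwrite("pics/ovw.png",np.vstack([np.hstack(w[:2]),np.hstack([w[2],w[2]*0])]))
cv2.imwrite("pics/ovst.png",np.hstack([cv2.resize(sc,(400,386)),cv2.resize(tp,(400,386))]))
E
python3 fitc.py >/dev/null
```

```text
(no output)
```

View pics/ov_w12.png

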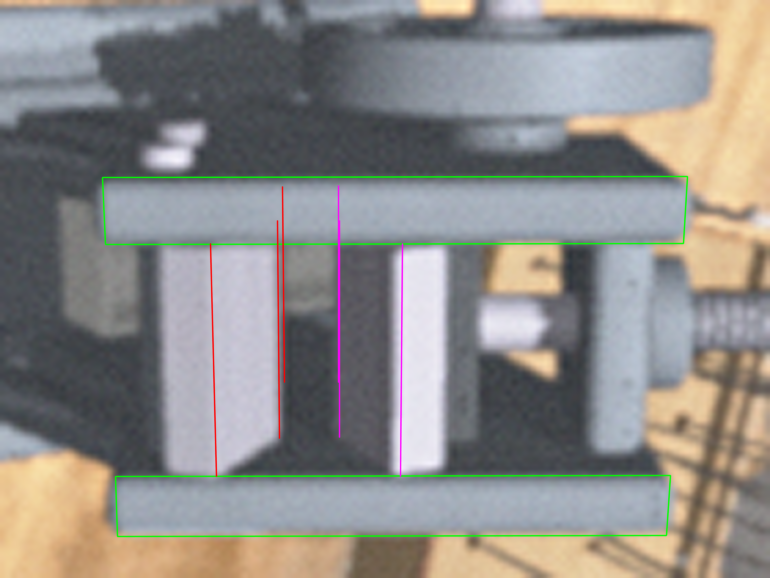

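View pics/ovst.png

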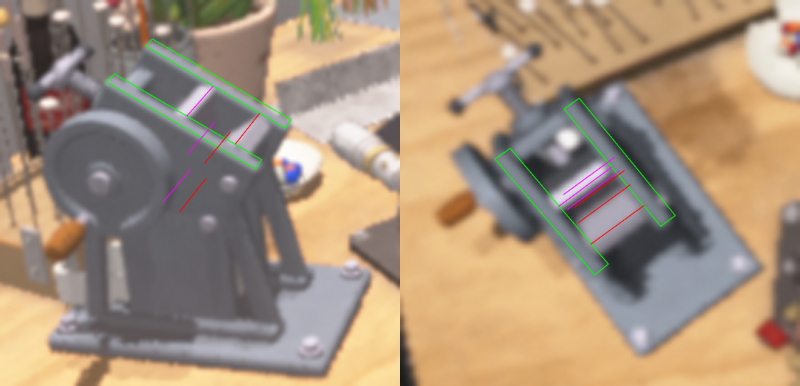

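Run:
```python
from h import *
from plant import manip
for i in range(6):
    s=manip.state(); c=manip.get_calibration("wrist")
    Rt=q2R(s["tool_rot"]); cp=-c["R"].T@c["t"]
    print(s["time"],s["tool_pos"].round(5),s["joint_pos"].round(5),Rt.inv().apply(cp-s["tool_pos"]).round(5))
    manip.grab_frame("wrist")
```

```text
3.0 [0.50576 0.18453 0.2961 ] [ 0.06637 -0.52387  2.05085  0.29979  1.18198 -0.63234] [ 0.07406 -0.00051 -0.14218]
3.05 [0.50637 0.1838  0.29689] [ 0.06489 -0.52383  2.04973  0.29978  1.18201 -0.63245] [ 0.07408 -0.0005  -0.14218]
3.1 [0.5068  0.18343 0.29747] [ 0.06402 -0.52382  2.04897  0.29999  1.18189 -0.63247] [ 0.07407 -0.00054 -0.14214]
3.15 [0.50698 0.18327 0.29768] [ 0.06364 -0.52375  2.04865  0.30012  1.18185 -0.63247] [ 0.07405 -0.00051 -0.14219]
3.2 [0.50706 0.18323 0.29781] [ 0.06349 -0.52376  2.04851  0.30026  1.1818  -0.63244] [ 0.07407 -0.00052 -0.14216]
3.25 [0.50705 0.18333 0.29783] [ 0.06364 -0.52378  2.04852  0.30036  1.18171 -0.63244] [ 0.07406 -0.00053 -0.14215]
```

```bash
cat > go.py <<'E'
from h import *
def tool_rack(az=22.5):
    a=np.deg2rad(az); return axes([0,0,-1],[np.cos(a),np.sin(a),0])
al=np.deg2rad(37.25)
TO=np.array([.5658,.2244,.15])
def frame(al,tilt=30):
    t=np.deg2rad(tilt)
    l=-np.array([np.cos(al),np.sin(al),0]);k=np.array([0,0,1.])
    z=np.sin(t)*l+np.cos(t)*k;x=-np.cos(t)*l+np.sin(t)*k
    return np.c_[x,np.cross(z,x),z]
TM=frame(al)
def tool_throat(): return axes(-TM[:,2],TM[:,0])
def tp(x,y,z): return TO+TM@np.array([x,y,z])   # throat -> world
def intoT(p): return TM.T@(p-TO)
RC=np.array([.5088,-.183]); RX=np.array([np.cos(np.deg2rad(22.5)),np.sin(np.deg2rad(22.5))]); RY=np.array([-RX[1],RX[0]])
def rp(x,z,y=0): return np.r_[RC+RX*x+RY*y,z]
def seq(stages,start=None,nd=4):
    """stages: (pos,Rot,n). prints rows from measured or given pose"""
    from plant import manip
    if start is None:
        s=manip.state(); start=(s["tool_pos"],q2R(s["tool_rot"]))
    p,Rm=start
    for pt,Rt,n in stages:
        r,p,Rm=plan(p,Rm,pt,Rt,n,nd); show(r)
    cmd_file(p,Rm)
E
python3 - <<'E'
from go import *
seq([(np.array([.49,.02,.30]),R.from_quat([0,0,0,1])*tool_rack(),5),(rp(0,.215),tool_rack(),4),(rp(0,.128),tool_rack(),5)],nd=3)
E
```

```text
[[-0.024, -0.019, -0.012, 6.0, -0.7, 2.8], [-0.025, -0.019, -0.009, 6.0, -0.8, 2.8], [-0.026, -0.019, -0.007, 6.0, -0.7, 2.8], [-0.027, -0.018, -0.005, 6.0, -0.8, 2.8], [-0.029, -0.016, -0.002, 5.9, -0.7, 2.8]]
max 0.029 6.0
[[-0.049, -0.015, 0.021, 0.0, 0.0, 0.0], [-0.048, -0.015, 0.021, 0.0, 0.0, 0.0], [-0.049, -0.015, 0.021, 0.0, 0.0, 0.0], [-0.048, -0.016, 0.022, 0.0, 0.0, 0.0]]
max 0.049 0.0
[[0.0, 0.0, 0.017, 0.0, 0.0, 0.0], [0.0, 0.0, 0.017, 0.0, 0.0, 0.0], [0.0, 0.0, 0.018, 0.0, 0.0, 0.0], [0.0, 0.0, 0.017, 0.0, 0.0, 0.0], [0.0, 0.0, 0.018, 0.0, 0.0, 0.0]]
max 0.018 0.0
```

>>> {"api": "send_rows", "payload": {"steps": [[-0.024,-0.019,-0.012,6.0,-0.7,2.8],[-0.025,-0.019,-0.009,6.0,-0.8,2.8],[-0.026,-0.019,-0.007,6.0,-0.7,2.8],[-0.027,-0.018,-0.005,6.0,-0.8,2.8],[-0.029,-0.016,-0.002,5.9,-0.7,2.8]], "grip": 0.5}}

```text
time: 3.92
tool_pos: [0.4903, 0.0192, 0.3002]
tool_rot: [-0.001, 0.556, 0.831, -0.001]
contact_force: [0.3, 0.7, -1.0]
gripper_width: 0.503
```

>>> {"api": "send_rows", "payload": {"steps": [[-0.049,-0.015,0.021,0.0,0.0,0.0],[-0.048,-0.015,0.021,0.0,0.0,0.0],[-0.049,-0.015,0.021,0.0,0.0,0.0],[-0.048,-0.016,0.022,0.0,0.0,0.0],[0,0,0,0,0,0],[0,0,0,0,0,0],[0,0,0,0,0,0]]}}

```text
time: 4.8
tool_pos: [0.509, -0.1809, 0.2154]
tool_rot: [0.001, 0.554, 0.833, 0.0]
contact_force: [-0.2, -0.4, 0.2]
gripper_width: 0.502
```

```bash
python3 snap.py w3
python3 - <<'E'
from go import *
seq([(rp(0,.128),tool_rack(),5)])
E
```

```text
t 4.8 p [ 0.509  -0.1809  0.2154] q [5.000e-04 5.540e-01 8.325e-01 2.000e-04] F [-0.2 -0.4  0.2] j [-0.48  -0.141  1.828  0.     1.454 -0.876] w 0.502
z [ 1.1e-03 -1.0e-04 -1.0e+00]
[[-0.0004, -0.0002, 0.0175, 0.0, 0.0, 0.0], [-0.0004, -0.0002, 0.0175, 0.0, 0.0, 0.1], [-0.0004, -0.0002, 0.0175, 0.0, 0.0, 0.0], [-0.0004, -0.0003, 0.0174, 0.0, 0.0, 0.1], [-0.0003, -0.0002, 0.0175, 0.1, 0.0, 0.0]]
max 0.0175 0.1
```

View pics/w3.png

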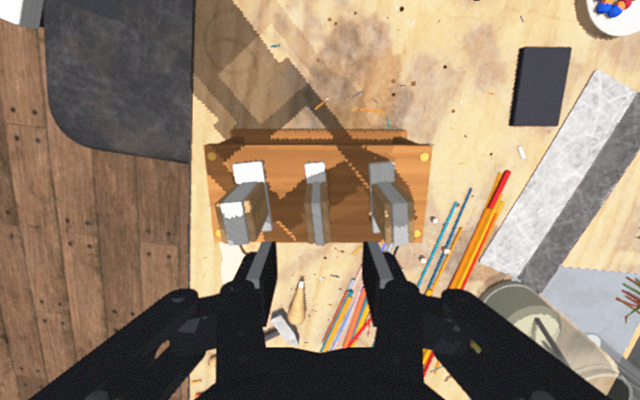

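>>> {"api": "send_rows", "payload": {"steps": [[-0.001,0,0.0175,0,0,0],[0,0,0.0175,0,0,0],[0,0,0.0175,0,0,0],[0,0,0.0175,0,0,0],[0,0,0.0175,0,0,0],[0,0,0,0,0,0]]}}

```text
time: 5.6
tool_pos: [0.5093, -0.1825, 0.1268]
tool_rot: [0.0, 0.554, 0.832, 0.0]
contact_force: [0.4, -1.1, 0.7]
gripper_width: 0.5
```

>>> {"api": "send_rows", "payload": {"steps": [[0,0,0,0,0,0],[0,0,0,0,0,0],[0,0,0,0,0,0],[0,0,0,0,0,0]], "grip": 0}}

```text
time: 6.1
tool_pos: [0.5085, -0.1822, 0.1264]
tool_rot: [-0.001, 0.554, 0.832, 0.0]
contact_force: [-1.0, -0.1, -0.7]
gripper_width: 0.178
```

```bash
python3 snap.py w4
```

```text
t 6.1 p [ 0.5085 -0.1822  0.1264] q [-7.000e-04  5.544e-01  8.323e-01  0.000e+00] F [-1.  -0.1 -0.7] j [-0.482 -0.06   1.906  0.     1.297 -0.878] w 0.178
z [-1.2e-03  8.0e-04 -1.0e+00]
```

View pics/w4.png

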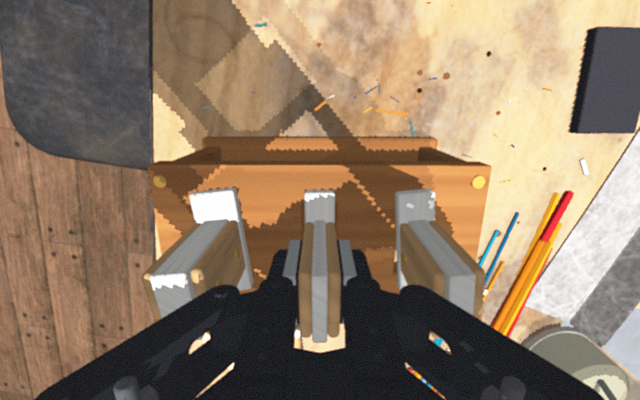

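Run:
```python
from go import *
p=np.array([.5085,-.1822,.1264])
T=tool_throat()
seq([(p+[0,0,.164],tool_rack(),5),(tp(.0057,0,.150),T,9)],start=(p,tool_rack()),nd=3)
print(tp(.0057,0,.15))
```

```text
[[0.0, 0.0, -0.033, 0.0, 0.0, 0.0], [0.0, 0.0, -0.033, 0.0, 0.0, 0.0], [0.0, 0.0, -0.033, 0.0, 0.0, 0.0], [0.0, 0.0, -0.032, 0.0, 0.0, 0.0], [0.0, 0.0, -0.033, 0.0, 0.0, 0.0]]
max 0.033 0.0
[[0.037, 0.016, 0.001, -3.3, 0.4, -1.6], [0.037, 0.017, 0.002, -3.3, 0.4, -1.6], [0.036, 0.017, 0.003, -3.3, 0.4, -1.6], [0.036, 0.018, 0.005, -3.3, 0.4, -1.6], [0.035, 0.019, 0.006, -3.3, 0.5, -1.6], [0.035, 0.02, 0.007, -3.3, 0.4, -1.6], [0.034, 0.02, 0.009, -3.3, 0.4, -1.6], [0.034, 0.02, 0.01, -3.4, 0.5, -1.6], [0.033, 0.021, 0.011, -3.3, 0.4, -1.6]]
max 0.037 3.4
[0.51002919 0.18199089 0.28275381]
```

>>> {"api": "send_rows", "payload": {"steps": [[0,0,-0.033,0,0,0],[0,0,-0.033,0,0,0],[0,0,-0.033,0,0,0],[0,0,-0.032,0,0,0],[0,0,-0.033,0,0,0]]}}

```text
time: 6.78
tool_pos: [0.5086, -0.1823, 0.2915]
tool_rot: [-0.001, 0.554, 0.832, 0.0]
contact_force: [0.2, -0.6, -1.0]
gripper_width: 0.183
```

>>> {"api": "send_rows", "payload": {"steps": [[0.037,0.016,0.001,-3.3,0.4,-1.6],[0.037,0.017,0.002,-3.3,0.4,-1.6],[0.036,0.017,0.003,-3.3,0.4,-1.6],[0.036,0.018,0.005,-3.3,0.4,-1.6],[0.035,0.019,0.006,-3.3,0.5,-1.6],[0.035,0.02,0.007,-3.3,0.4,-1.6],[0.034,0.02,0.009,-3.3,0.4,-1.6],[0.034,0.02,0.01,-3.4,0.5,-1.6]]}}

```text
time: 7.78
tool_pos: [0.509, 0.1426, 0.2835]
tool_rot: [0.102, 0.443, 0.866, 0.207]
contact_force: [0.5, 0.1, -1.0]
gripper_width: 0.176
```

>>> {"api": "send_rows", "payload": {"steps": [[0.033,0.021,0.011,-3.3,0.4,-1.6],[0,0,0,0,0,0],[0,0,0,0,0,0],[0,0,0,0,0,0],[0,0,0,0,0,0]]}}

```text
time: 8.4
tool_pos: [0.5096, 0.1812, 0.2836]
tool_rot: [0.115, 0.429, 0.866, 0.231]
contact_force: [-0.1, -0.2, -1.0]
gripper_width: 0.18
```

```bash
cat > rep.py <<'E'
from go import *
import sys,json
from plant import manip
s=manip.state(); Rm=q2R(s["tool_rot"])
x,y,z=[float(a) for a in sys.argv[1:4]]; n=int(sys.argv[4]) if len(sys.argv)>4 else 1
print("t",s["time"],"throat xyz mm",(1e3*intoT(s["tool_pos"])).round(2),"roterr deg (tool)",(Rm.inv()*tool_throat()).as_rotvec(degrees=True).round(2),"F throat",(TM.T@s["contact_force"]).round(1),"w",round(s["gripper_width"],3))
seq([(tp(x/1e3,y/1e3,z/1e3),tool_throat(),n)])
E
python3 rep.py 5.7 0 106 2; python3 snap.py w5
python3 - <<'E'
from h import *
cv2.imwrite("pics/w5c.png",crop(cv2.imread("pics/w5.png"),220,120,420,270,4))
E
```

```text
t 8.4 throat xyz mm [  5.49  -0.36 151.14] roterr deg (tool) [-0.06 -0.03  0.08] F throat [-0.7 -0.1 -0.8] w 0.18
[[0.0002, 0.0001, 0.0226, 0.0, 0.0, 0.0], [0.0001, 0.0002, 0.0225, -0.1, 0.0, 0.1]]
max 0.0226 0.1
t 8.4 p [0.5096 0.1812 0.2836] q [0.1147 0.4285 0.8658 0.2314] F [-0.1 -0.2 -1. ] j [ 0.056 -0.51   2.062  0.31   1.162 -0.657] w 0.18
z [ 0.3969  0.3024 -0.8666]
```

View pics/w5c.png

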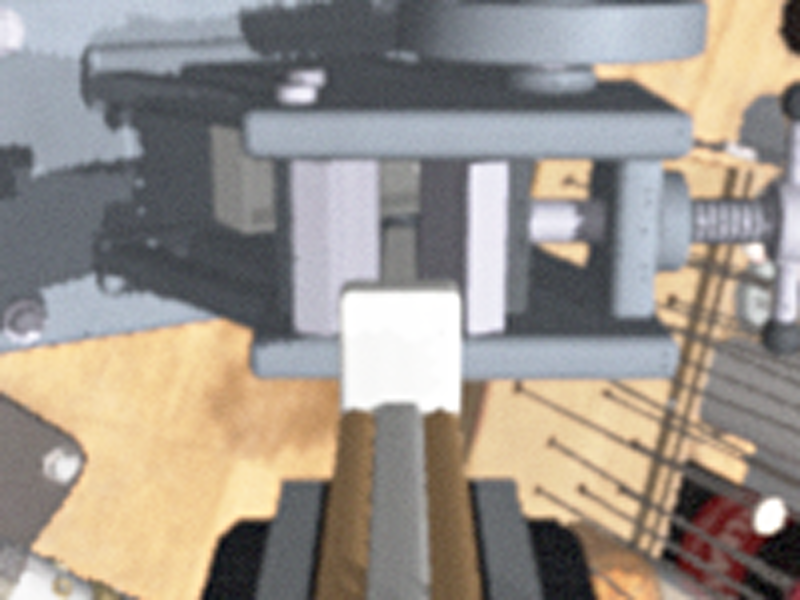

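>>> {"api": "send_rows", "payload": {"steps": [[0,0,0.022,0,0,0],[0,0,0.022,0,0,0],[0,0,0.012,0,0,0],[0,0,0.006,0,0,0],[0,0,0,0,0,0],[0,0,0,0,0,0]]}}

```text
time: 9.2
tool_pos: [0.5342, 0.2008, 0.2308]
tool_rot: [0.115, 0.428, 0.866, 0.232]
contact_force: [0.0, 0.0, -0.7]
gripper_width: 0.18
```

```bash
python3 rep.py 5.7 0 50 4
```

```text
t 9.2 throat xyz mm [ 6.21  0.31 89.68] roterr deg (tool) [ 0.01 -0.04  0.15] F throat [-0.3  0.  -0.6] w 0.18
[[-0.0001, -0.0001, 0.0099, 0.0, 0.0, 0.0], [-0.0001, -0.0001, 0.0099, 0.0, 0.0, 0.1], [-0.0001, -0.0002, 0.0099, 0.0, 0.0, 0.0], [0.0, -0.0001, 0.01, 0.0, 0.0, 0.1]]
max 0.01 0.1
```

>>> {"api": "send_rows", "payload": {"steps": [[0,0,0.01,0,0,0],[0,0,0.01,0,0,0],[0,0,0.01,0,0,0],[0,0,0.01,0,0,0]]}}

```text
time: 9.7
tool_pos: [0.5498, 0.2132, 0.1941]
tool_rot: [0.114, 0.428, 0.866, 0.231]
contact_force: [0.1, 0.1, -2.3]
gripper_width: 0.181
```

>>> {"api": "send_rows", "payload": {"steps": [[0,0,0.01,0,0,0],[0,0,0.01,0,0,0],[0,0,0.005,0,0,0],[0,0,0,0,0,0]]}}

```text
time: 10.2
tool_pos: [0.5595, 0.2206, 0.1729]
tool_rot: [0.114, 0.428, 0.866, 0.231]
contact_force: [-0.4, 0.2, -1.1]
gripper_width: 0.178
```

```bash
python3 rep.py 5.7 0 21.4 1
```

```text
t 10.2 throat xyz mm [ 5.1   0.77 23.44] roterr deg (tool) [-0.1  -0.1   0.13] F throat [-0.7  0.4 -0.8] w 0.178
[[-0.0008, 0.0006, 0.002, -0.1, -0.1, 0.1]]
max 0.002 0.1
```

>>> {"api": "send_rows", "payload": {"steps": [[0,0,0.0015,0,0,0],[0,0,0.001,0,0,0],[0,0,0,0,0,0]]}}

```text
time: 10.58
tool_pos: [0.5607, 0.2213, 0.1715]
tool_rot: [0.115, 0.428, 0.866, 0.232]
contact_force: [0.9, 0.1, -0.7]
gripper_width: 0.181
```

```bash
python3 rep.py 5.7 0 21.4 1; python3 snap.py w6
```

```text
t 10.575 throat xyz mm [ 5.56  0.6  21.57] roterr deg (tool) [-0.04 -0.07  0.14] F throat [ 0.3 -0.5 -0.9] w 0.181
[[-0.0006, 0.0001, 0.0002, 0.0, -0.1, 0.1]]
max 0.0006 0.1
t 10.575 p [0.5607 0.2213 0.1715] q [0.1146 0.4279 0.8661 0.2317] F [ 0.9  0.1 -0.7] j [ 0.136 -0.251  2.061  0.322  0.893 -0.664] w 0.181
z [ 0.3968  0.3032 -0.8664]
```

View pics/w6.png

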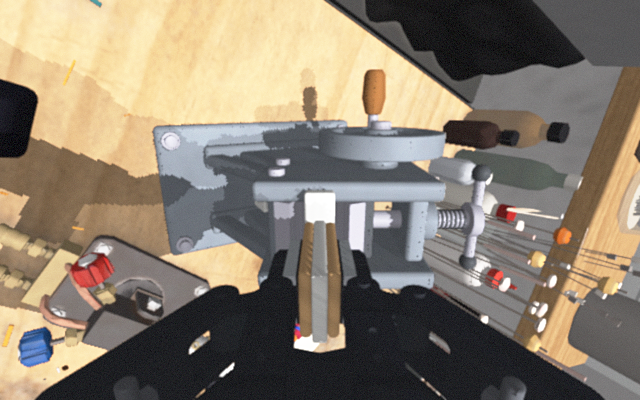

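>>> {"api": "send_rows", "payload": {"steps": [[-0.0005,0,0.001,0,0,0],[0,0,0.001,0,0,0],[0,0,0,0,0,0]]}}

```text
time: 11.0
tool_pos: [0.561, 0.2214, 0.1714]
tool_rot: [0.114, 0.427, 0.867, 0.231]
contact_force: [-15.6, -6.5, 13.8]
gripper_width: 0.179
```

```bash
python3 rep.py 5.7 0 21.4 1
```

```text
t 11.0 throat xyz mm [ 5.79  0.52 21.36] roterr deg (tool) [-0.17 -0.16  0.22] F throat [-7.2  4.3 20.1] w 0.179
[[-0.0005, -0.0001, 0.0, -0.2, -0.2, 0.2]]
max 0.0005 0.2
```

Run:
```python
from go import *
q=np.array([.5085,-.1822,.1264])
seq([(tp(.0057,0,.125),tool_throat(),4),(q+[0,0,.175],tool_rack(),9),(q+[0,0,.115],tool_rack(),2),(q+[0,0,.002],tool_rack(),6)],nd=3)
```

```text
[[0.0, 0.0, -0.026, 0.0, 0.0, 0.1], [0.0, 0.0, -0.026, -0.1, -0.1, 0.0], [0.0, 0.0, -0.026, 0.0, 0.0, 0.1], [0.0, 0.0, -0.026, -0.1, -0.1, 0.0]]
max 0.026 0.1
[[-0.032, -0.02, -0.017, 3.3, -0.4, 1.6], [-0.033, -0.02, -0.015, 3.3, -0.4, 1.6], [-0.034, -0.02, -0.014, 3.3, -0.4, 1.6], [-0.034, -0.02, -0.013, 3.3, -0.4, 1.6], [-0.035, -0.02, -0.011, 3.3, -0.4, 1.6], [-0.035, -0.02, -0.01, 3.3, -0.5, 1.6], [-0.036, -0.019, -0.008, 3.4, -0.4, 1.6], [-0.037, -0.019, -0.007, 3.3, -0.5, 1.6], [-0.037, -0.018, -0.006, 3.4, -0.4, 1.6]]
max 0.037 3.4
[[0.0, 0.0, 0.03, 0.0, 0.0, 0.0], [0.0, 0.0, 0.03, 0.0, 0.0, 0.0]]
max 0.03 0.0
[[0.0, 0.0, 0.019, 0.0, 0.0, 0.0], [0.0, 0.0, 0.019, 0.0, 0.0, 0.0], [0.0, 0.0, 0.019, 0.0, 0.0, 0.0], [0.0, 0.0, 0.019, 0.0, 0.0, 0.0], [0.0, 0.0, 0.018, 0.0, 0.0, 0.0], [0.0, 0.001, 0.019, 0.0, 0.0, 0.0]]
max 0.019 0.0
```

>>> {"api": "send_rows", "payload": {"steps": [[0,0,-0.026,0,0,0],[0,0,-0.026,0,0,0.1],[0,0,-0.026,0,0,0],[0,0,-0.026,-0.1,-0.1,0.1]]}}

```text
time: 11.5
tool_pos: [0.5201, 0.1897, 0.2605]
tool_rot: [0.115, 0.43, 0.865, 0.232]
contact_force: [0.4, 0.5, -1.0]
gripper_width: 0.182
```

>>> {"api": "send_rows", "payload": {"steps": [[-0.032,-0.02,-0.017,3.3,-0.4,1.6],[-0.033,-0.02,-0.015,3.3,-0.4,1.6],[-0.034,-0.02,-0.014,3.3,-0.4,1.6],[-0.034,-0.02,-0.013,3.3,-0.4,1.6],[-0.035,-0.02,-0.011,3.3,-0.4,1.6],[-0.035,-0.02,-0.01,3.3,-0.5,1.6],[-0.036,-0.019,-0.008,3.4,-0.4,1.6],[-0.037,-0.019,-0.007,3.3,-0.5,1.6]]}}

```text
time: 12.5
tool_pos: [0.5101, -0.1426, 0.2948]
tool_rot: [0.013, 0.544, 0.838, 0.026]
contact_force: [-0.1, -0.1, -1.1]
gripper_width: 0.181
```

>>> {"api": "send_rows", "payload": {"steps": [[-0.037,-0.018,-0.006,3.4,-0.4,1.6],[0,0,0.03,0,0,0],[0,0,0.03,0,0,0],[0,0,0,0,0,0],[0,0,0,0,0,0],[0,0,0,0,0,0]]}}

```text
time: 13.25
tool_pos: [0.5092, -0.1828, 0.2412]
tool_rot: [0.001, 0.556, 0.831, 0.0]
contact_force: [-0.6, 0.6, -1.0]
gripper_width: 0.18
```

```bash
python3 snap.py w7
python3 - <<'E'
from go import *
q=np.array([.5085,-.1822,.1264])
seq([(q+[0,0,.06],tool_rack(),3),(q+[0,0,.001],tool_rack(),4)])
cv2.imwrite("pics/w7c.png",crop(cv2.imread("pics/w7.png"),190,120,450,310,3))
E
```

```text
t 13.25 p [ 0.5092 -0.1828  0.2412] q [1.000e-03 5.556e-01 8.314e-01 2.000e-04] F [-0.6  0.6 -1. ] j [-0.482 -0.156  1.797  0.     1.498 -0.875] w 0.18
z [ 1.9e-03 -7.0e-04 -1.0e+00]
[[0.0003, -0.0002, 0.0182, 0.0, 0.0, 0.0], [0.0002, -0.0001, 0.0182, 0.0, 0.0, 0.0], [0.0003, -0.0002, 0.0182, 0.1, 0.1, 0.0]]
max 0.0182 0.1
[[0.0, 0.0, 0.0148, 0.0, 0.0, 0.0], [0.0, 0.0, 0.0147, 0.0, 0.0, 0.0], [0.0, 0.0, 0.0148, 0.0, 0.0, 0.0], [-0.0001, 0.0, 0.0147, 0.0, 0.0, 0.0]]
max 0.0148 0.0
```

View pics/w7c.png

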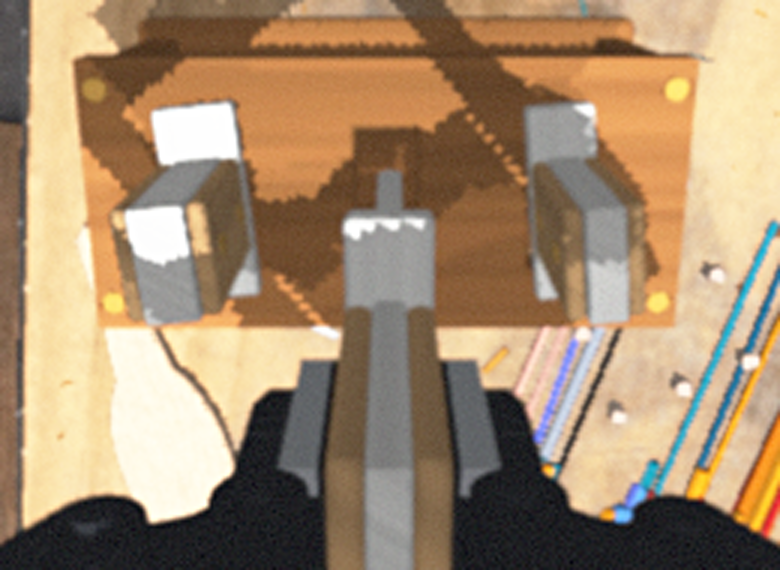

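>>> {"api": "send_rows", "payload": {"steps": [[0.0005,0,0.018,0,0,0],[0,0,0.018,0,0,0],[0,0,0.018,0,0,0],[0,0,0.015,0,0,0],[0,0,0.015,0,0,0],[0,0,0.015,0,0,0],[0,0,0.013,0,0,0],[0,0,0,0,0,0]]}}

```text
time: 14.3
tool_pos: [0.5081, -0.1819, 0.1267]
tool_rot: [-0.001, 0.556, 0.831, 0.0]
contact_force: [0.1, 0.5, -0.3]
gripper_width: 0.177
```

>>> {"api": "send_rows", "payload": {"steps": [[0,0,0,0,0,0],[0,0,0,0,0,0],[0,0,0,0,0,0]], "grip": 0.5}}

```text
time: 14.68
tool_pos: [0.5082, -0.182, 0.1273]
tool_rot: [-0.0, 0.556, 0.831, 0.0]
contact_force: [0.0, 0.9, -0.4]
gripper_width: 0.5
```

>>> {"api": "send_rows", "payload": {"steps": [[0,0,-0.03,0,0,0],[0,0,-0.03,0,0,0],[0,0,-0.025,0,0,0],[0,-0.027,0,0,0,0],[0,-0.027,0,0,0,0],[0,0,0,0,0,0],[0,0,0,0,0,0],[0,0,0,0,0,0]], "grip": 0.55}}

```text
time: 15.68
tool_pos: [0.4588, -0.2023, 0.2121]
tool_rot: [-0.001, 0.555, 0.832, 0.0]
contact_force: [0.3, -0.2, -0.3]
gripper_width: 0.547
```

```bash
python3 snap.py w8
python3 - <<'E'
from go import *
seq([(np.array([.459,-.2035,.127]),tool_rack(),5)])
cv2.imwrite("pics/w8c.png",crop(cv2.imread("pics/w8.png"),200,120,460,310,3))
E
```

```text
t 15.675 p [ 0.4588 -0.2023  0.2121] q [-7.000e-04  5.554e-01  8.316e-01  1.000e-04] F [ 0.3 -0.2 -0.3] j [-0.564 -0.236  1.915  0.     1.464 -0.957] w 0.547
z [-0.0011  0.001  -1.    ]
[[-0.0003, 0.0, 0.017, 0.0, 0.0, 0.0], [-0.0002, 0.0, 0.017, 0.0, 0.0, 0.0], [-0.0003, -0.0001, 0.017, 0.0, 0.0, 0.0], [-0.0002, 0.0, 0.017, 0.0, 0.0, 0.0], [-0.0003, -0.0001, 0.0171, 0.0, -0.1, 0.0]]
max 0.0171 0.1
```

View pics/w8c.png

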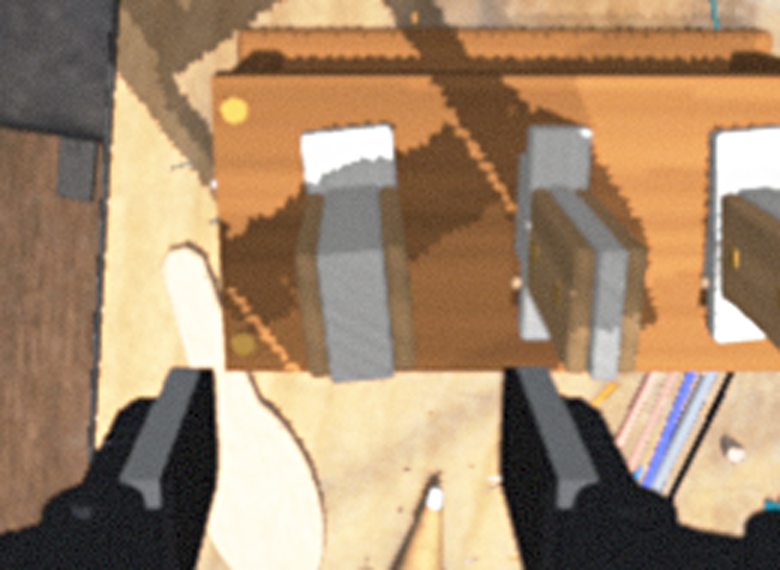

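>>> {"api": "send_rows", "payload": {"steps": [[-0.0005,0,0.017,0,0,0],[-0.0005,0,0.017,0,0,0],[0,0,0.017,0,0,0],[0,0,0.017,0,0,0],[0,0,0.017,0,0,0],[0,0,0,0,0,0],[0,0,0,0,0,0]]}}

```text
time: 16.6
tool_pos: [0.4584, -0.2034, 0.1268]
tool_rot: [-0.001, 0.556, 0.831, -0.0]
contact_force: [0.8, 0.0, -0.1]
gripper_width: 0.55
```

>>> {"api": "send_rows", "payload": {"steps": [[0,0,0,0,0,0],[0,0,0,0,0,0],[0,0,0,0,0,0],[0,0,0,0,0,0]], "grip": 0}}

```text
time: 17.1
tool_pos: [0.4587, -0.2035, 0.1274]
tool_rot: [-0.0, 0.556, 0.831, 0.0]
contact_force: [-0.2, 0.3, 0.8]
gripper_width: 0.286
```

Run:
```python
from go import *
from plant import manip
s=manip.state(); p=s["tool_pos"]; print(p,s["gripper_width"],s["contact_force"])
seq([(p+[0,0,.165],tool_rack(),5),(tp(.0057,0,.130),tool_throat(),11)],nd=3)
```

```text
[ 0.45870494 -0.2035489   0.12739789] 0.28603910109006503 [-0.20950277  0.28908836  0.79171678]
[[0.0, 0.0, -0.033, 0.0, 0.0, 0.0], [0.0, 0.0, -0.033, 0.0, 0.0, 0.0], [0.0, 0.0, -0.033, 0.0, 0.0, 0.0], [0.0, 0.0, -0.033, 0.0, 0.0, 0.0], [0.0, 0.0, -0.033, 0.0, 0.0, 0.0]]
max 0.033 0.0
[[0.031, 0.019, 0.002, -2.7, 0.3, -1.3], [0.03, 0.019, 0.004, -2.7, 0.4, -1.3], [0.03, 0.02, 0.005, -2.7, 0.3, -1.3], [0.029, 0.02, 0.006, -2.7, 0.4, -1.3], [0.029, 0.02, 0.007, -2.7, 0.3, -1.3], [0.029, 0.021, 0.008, -2.7, 0.4, -1.3], [0.028, 0.021, 0.009, -2.7, 0.3, -1.3], [0.027, 0.021, 0.01, -2.7, 0.4, -1.3], [0.027, 0.021, 0.011, -2.7, 0.3, -1.3], [0.026, 0.021, 0.013, -2.8, 0.4, -1.4], [0.026, 0.022, 0.014, -2.7, 0.3, -1.3]]
max 0.031 2.8
```

>>> {"api": "send_rows", "payload": {"steps": [[0,0,-0.033,0,0,0],[0,0,-0.033,0,0,0],[0,0,-0.033,0,0,0],[0,0,-0.033,0,0,0],[0,0,-0.033,0,0,0]]}}

```text
time: 17.73
tool_pos: [0.4582, -0.2032, 0.2921]
tool_rot: [-0.002, 0.556, 0.831, 0.0]
contact_force: [0.1, 0.1, -0.7]
gripper_width: 0.28
```

>>> {"api": "send_rows", "payload": {"steps": [[0.031,0.019,0.002,-2.7,0.3,-1.3],[0.03,0.019,0.004,-2.7,0.4,-1.3],[0.03,0.02,0.005,-2.7,0.3,-1.3],[0.029,0.02,0.006,-2.7,0.4,-1.3],[0.029,0.02,0.007,-2.7,0.3,-1.3],[0.029,0.021,0.008,-2.7,0.4,-1.3],[0.028,0.021,0.009,-2.7,0.3,-1.3],[0.027,0.021,0.01,-2.7,0.4,-1.3]]}}

```text
time: 18.73
tool_pos: [0.5015, 0.0822, 0.2709]
tool_rot: [0.082, 0.468, 0.863, 0.169]
contact_force: [-0.9, 0.6, -2.2]
gripper_width: 0.278
```

>>> {"api": "send_rows", "payload": {"steps": [[0.027,0.021,0.011,-2.7,0.3,-1.3],[0.026,0.021,0.013,-2.8,0.4,-1.4],[0.026,0.022,0.014,-2.7,0.3,-1.3],[0,0,0,0,0,0],[0,0,0,0,0,0],[0,0,0,0,0,0]]}}

```text
time: 19.48
tool_pos: [0.5184, 0.1875, 0.2651]
tool_rot: [0.115, 0.43, 0.865, 0.231]
contact_force: [-0.1, 0.2, -2.2]
gripper_width: 0.28
```

```bash
python3 rep.py 5.7 0 100 3; python3 snap.py w9
python3 - <<'E'
from h import *
cv2.imwrite("pics/w9c.png",crop(cv2.imread("pics/w9.png"),220,120,420,270,4))
E
```

```text
t 19.475 throat xyz mm [  5.56  -0.68 129.7 ] roterr deg (tool) [-0.09  0.04 -0.1 ] F throat [-1.   0.2 -1.9] w 0.28
[[0.0002, 0.0001, 0.0099, 0.0, 0.0, 0.0], [0.0003, 0.0, 0.0099, 0.0, 0.0, -0.1], [0.0002, 0.0001, 0.0099, -0.1, 0.0, 0.0]]
max 0.0099 0.1
t 19.475 p [0.5184 0.1875 0.2651] q [0.1147 0.4301 0.8651 0.2312] F [-0.1  0.2 -2.2] j [ 0.071 -0.472  2.067  0.308  1.117 -0.653] w 0.28
z [ 0.3973  0.3013 -0.8668]
```

View pics/w9c.png

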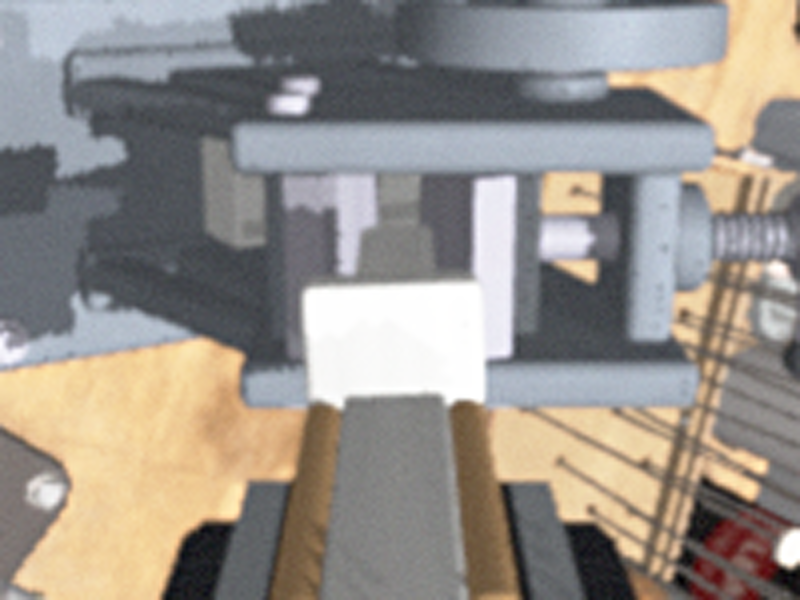

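>>> {"api": "send_rows", "payload": {"steps": [[0.0007,0,0.015,0,0,0],[0,0,0.015,0,0,0],[0,0,0.01,0,0,0],[0,0,0.004,0,0,0],[0,0,0,0,0,0],[0,0,0,0,0,0]]}}

```text
time: 20.27
tool_pos: [0.5356, 0.2021, 0.2277]
tool_rot: [0.115, 0.429, 0.865, 0.232]
contact_force: [-0.0, 0.2, -1.3]
gripper_width: 0.272
```

```bash
python3 rep.py 5.7 0 80 3
```

```text
t 20.275 throat xyz mm [ 6.36  0.55 86.03] roterr deg (tool) [-0.01  0.02 -0.04] F throat [-0.6  0.1 -1.2] w 0.272
[[-0.0002, -0.0002, 0.002, 0.0, 0.0, 0.0], [-0.0002, -0.0002, 0.002, 0.0, 0.0, 0.0], [-0.0002, -0.0003, 0.002, 0.0, 0.0, 0.0]]
max 0.002 0.0
```

>>> {"api": "send_rows", "payload": {"steps": [[-0.0005,-0.0005,0.002,0,0,0],[0,0,0.002,0,0,0],[0,0,0.001,0,0,0],[0,0,0,0,0,0]]}}

```text
time: 20.78
tool_pos: [0.5372, 0.203, 0.2223]
tool_rot: [0.115, 0.43, 0.865, 0.231]
contact_force: [-0.6, 0.1, -2.4]
gripper_width: 0.276
```

>>> {"api": "send_rows", "payload": {"steps": [[0,0,0.001,0,0,0],[0,0,0.001,0,0,0],[0,0,0,0,0,0]]}}

```text
time: 21.15
tool_pos: [0.5382, 0.2036, 0.221]
tool_rot: [0.115, 0.43, 0.865, 0.232]
contact_force: [-0.8, -1.1, -0.7]
gripper_width: 0.277
```

```bash
python3 rep.py 5.7 0 78 3
```

```text
t 21.15 throat xyz mm [ 5.56  0.14 78.75] roterr deg (tool) [-0.05  0.   -0.05] F throat [-1.5 -0.4 -0. ] w 0.277
[[0.0, 0.0, 0.0003, 0.0, 0.0, 0.0], [-0.0001, 0.0001, 0.0002, 0.0, 0.0, 0.0], [0.0, 0.0, 0.0003, 0.0, 0.0, -0.1]]
max 0.0003 0.1
```

Near the expected touching height; now 0.5–1 mm at a time.

>>> {"api": "send_rows", "payload": {"steps": [[0,0,0.001,0,0,0],[0,0,0,0,0,0],[0,0,0,0,0,0]]}}

```text
time: 21.52
tool_pos: [0.5385, 0.2038, 0.2209]
tool_rot: [0.115, 0.429, 0.865, 0.231]
contact_force: [-5.5, -3.1, 2.8]
gripper_width: 0.277
```

```bash
python3 rep.py 5.7 0 78 1
```

```text
t 21.525 throat xyz mm [ 5.85  0.12 78.47] roterr deg (tool) [-0.05  0.   -0.03] F throat [-4.   0.9  5.5] w 0.277
[[-0.0001, -0.0001, 0.0005, -0.1, 0.0, 0.0]]
max 0.0005 0.1
```

>>> {"api": "send_rows", "payload": {"steps": [[0,0,0.001,0,0,0],[0,0,0,0,0,0],[0,0,0,0,0,0]]}}

```text
time: 21.9
tool_pos: [0.5388, 0.204, 0.2208]
tool_rot: [0.115, 0.429, 0.865, 0.231]
contact_force: [-9.4, -4.2, 8.5]
gripper_width: 0.279
```

```bash
python3 rep.py 5.7 0 78 1
```

```text
t 21.9 throat xyz mm [ 6.12  0.14 78.26] roterr deg (tool) [-0.08 -0.01 -0.01] F throat [-4.4  2.4 12.4] w 0.279
[[-0.0001, -0.0004, 0.0003, -0.1, 0.0, 0.0]]
max 0.0004 0.1
```

>>> {"api": "send_rows", "payload": {"steps": [[0,-0.001,0.0005,0,0,0],[0,0,0.001,0,0,0],[0,0,0,0,0,0],[0,0,0,0,0,0]]}}

```text
time: 22.4
tool_pos: [0.5393, 0.2039, 0.2204]
tool_rot: [0.115, 0.429, 0.865, 0.232]
contact_force: [-10.5, -5.8, 12.0]
gripper_width: 0.275
```

```bash
python3 rep.py 5.7 0 78 1
```

```text
t 22.4 throat xyz mm [ 6.13 -0.26 77.71] roterr deg (tool) [ 0.01  0.05 -0.  ] F throat [-4.3  1.7 16.4] w 0.275
[[0.0003, -0.0004, -0.0003, 0.0, 0.1, 0.0]]
max 0.0004 0.1
```

Run:
```python
from go import *
q=np.array([.4587,-.2035,.1274])
seq([(tp(.0057,0,.125),tool_throat(),2),(q+[0,0,.170],tool_rack(),11),(q+[0,0,.112],tool_rack(),2)],nd=3)
```

```text
[[0.0, 0.0, -0.024, 0.0, 0.0, 0.0], [0.0, 0.0, -0.023, 0.0, 0.1, 0.0]]
max 0.024 0.1
[[-0.025, -0.021, -0.016, 2.7, -0.4, 1.3], [-0.026, -0.021, -0.015, 2.7, -0.4, 1.3], [-0.026, -0.021, -0.014, 2.7, -0.3, 1.3], [-0.027, -0.021, -0.012, 2.7, -0.4, 1.3], [-0.027, -0.021, -0.011, 2.7, -0.3, 1.3], [-0.028, -0.021, -0.01, 2.7, -0.4, 1.3], [-0.028, -0.021, -0.009, 2.7, -0.3, 1.3], [-0.029, -0.021, -0.008, 2.7, -0.4, 1.3], [-0.029, -0.02, -0.007, 2.8, -0.3, 1.3], [-0.03, -0.02, -0.005, 2.7, -0.4, 1.3], [-0.031, -0.02, -0.004, 2.8, -0.3, 1.4]]
max 0.031 2.8
[[0.0, 0.0, 0.029, 0.0, 0.0, 0.0], [0.0, 0.001, 0.029, 0.0, 0.0, 0.0]]
max 0.029 0.0
```

>>> {"api": "send_rows", "payload": {"steps": [[0,0,-0.024,0,0,0],[0,0,-0.024,0,0,0],[-0.025,-0.021,-0.016,2.7,-0.4,1.3],[-0.026,-0.021,-0.015,2.7,-0.4,1.3],[-0.026,-0.021,-0.014,2.7,-0.3,1.3],[-0.027,-0.021,-0.012,2.7,-0.4,1.3],[-0.027,-0.021,-0.011,2.7,-0.3,1.3],[-0.028,-0.021,-0.01,2.7,-0.4,1.3]]}}

```text
time: 23.4
tool_pos: [0.4863, -0.0259, 0.2789]
tool_rot: [0.054, 0.504, 0.856, 0.106]
contact_force: [-0.1, 0.9, -2.0]
gripper_width: 0.275
```

>>> {"api": "send_rows", "payload": {"steps": [[-0.028,-0.021,-0.009,2.7,-0.3,1.3],[-0.029,-0.021,-0.008,2.7,-0.4,1.3],[-0.029,-0.02,-0.007,2.8,-0.3,1.3],[-0.03,-0.02,-0.005,2.7,-0.4,1.3],[-0.031,-0.02,-0.004,2.8,-0.3,1.4],[0,0,0.025,0,0,0],[0,0,0,0,0,0],[0,0,0,0,0,0]]}}

```text
time: 24.4
tool_pos: [0.4573, -0.2037, 0.2706]
tool_rot: [0.0, 0.556, 0.831, -0.001]
contact_force: [0.6, -1.1, -2.3]
gripper_width: 0.275
```

```bash
python3 snap.py w10
python3 - <<'E'
from go import *
q=np.array([.4587,-.2035,.1274])
seq([(q+[0,0,.09],tool_rack(),3),(q+[0,0,.001],tool_rack(),5)])
cv2.imwrite("pics/w10c.png",crop(cv2.imread("pics/w10.png"),200,110,460,300,3))
E
```

```text
t 24.4 p [ 0.4573 -0.2037  0.2706] q [ 0.      0.5559  0.8312 -0.0009] F [ 0.6 -1.1 -2.3] j [-0.567 -0.271  1.847 -0.002  1.566 -0.959] w 0.275
z [-9.0e-04 -1.5e-03 -1.0e+00]
[[0.0, 0.0004, 0.0179, 0.0, 0.0, 0.0], [-0.0001, 0.0004, 0.0179, 0.0, 0.1, 0.0], [-0.0001, 0.0005, 0.0179, -0.1, 0.0, 0.0]]
max 0.0179 0.1
[[0.0, 0.0, 0.0178, 0.0, 0.0, 0.0], [0.0, 0.0, 0.0178, 0.0, 0.0, 0.0], [0.0, 0.0, 0.0178, 0.0, 0.0, 0.0], [0.0, -0.0001, 0.0178, 0.0, 0.0, 0.0], [0.0, 0.0, 0.0178, 0.0, 0.0, 0.0]]
max 0.0178 0.0
```

View pics/w10c.png

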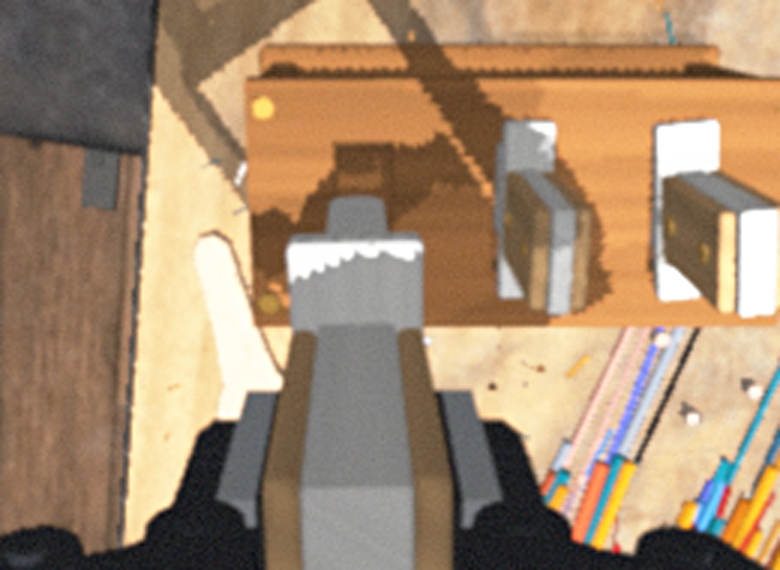

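>>> {"api": "send_rows", "payload": {"steps": [[0,0.0005,0.018,0,0,0],[0,0.0005,0.018,0,0,0],[0,0,0.012,0,0,0],[0,0,0,0,0,0],[0,0,0,0,0,0],[0,0,0,0,0,0]]}}

```text
time: 25.2
tool_pos: [0.4583, -0.2038, 0.2231]
tool_rot: [0.0, 0.556, 0.831, -0.001]
contact_force: [0.5, 0.2, -2.4]
gripper_width: 0.276
```

Run:
```python
from go import *
q=np.array([.4587,-.2035,.1274])
from plant import manip
s=manip.state();print(s["tool_pos"],s["contact_force"])
seq([(q+[0,0,.001],tool_rack(),6)])
```

```text
[ 0.45833797 -0.20382066  0.22308994] [ 0.50541103  0.24867888 -2.40186601]
[[0.0001, 0.0001, 0.0158, 0.0, 0.0, 0.0], [0.0, 0.0001, 0.0158, 0.0, 0.0, 0.0], [0.0001, 0.0001, 0.0158, 0.0, 0.0, 0.0], [0.0, 0.0001, 0.0158, 0.0, 0.0, 0.0], [0.0001, 0.0001, 0.0157, 0.0, 0.1, 0.0], [0.0, 0.0001, 0.0158, -0.1, 0.0, -0.1]]
max 0.0158 0.1
```

>>> {"api": "send_rows", "payload": {"steps": [[0,0.0005,0.015,0,0,0],[0,0,0.016,0,0,0],[0,0,0.016,0,0,0],[0,0,0.016,0,0,0],[0,0,0.016,0,0,0],[0,0,0.0155,0,0,0],[0,0,0,0,0,0],[0,0,0,0,0,0]]}}

```text
time: 26.2
tool_pos: [0.4582, -0.2035, 0.1273]
tool_rot: [-0.0, 0.556, 0.831, -0.001]
contact_force: [-0.3, -0.8, -2.2]
gripper_width: 0.273
```

>>> {"api": "send_rows", "payload": {"steps": [[0,0,0,0,0,0],[0,0,0,0,0,0],[0,0,0,0,0,0]], "grip": 0.55}}

```text
time: 26.58
tool_pos: [0.4584, -0.2036, 0.128]
tool_rot: [0.0, 0.556, 0.831, -0.001]
contact_force: [-0.7, -0.8, 0.5]
gripper_width: 0.553
```

>>> {"api": "send_rows", "payload": {"steps": [[0,0,-0.03,0,0,0],[0,0,-0.03,0,0,0],[0,0.018,-0.025,0,0,0],[0,0.045,0,0,0,0],[0,0.045,0,0,0,0],[0,0,0,0,0,0],[0,0,0,0,0,0],[0,0,0,0,0,0]]}}

```text
time: 27.58
tool_pos: [0.5575, -0.1626, 0.2125]
tool_rot: [-0.0, 0.556, 0.831, -0.001]
contact_force: [0.0, -0.1, -0.3]
gripper_width: 0.552
```

```bash
python3 snap.py w11
python3 - <<'E'
from go import *
seq([(np.array([.5585,-.1617,.127]),tool_rack(),5)])
cv2.imwrite("pics/w11c.png",crop(cv2.imread("pics/w11.png"),150,110,420,310,2.9))
E
```

```text
t 27.575 p [ 0.5575 -0.1626  0.2125] q [-3.000e-04  5.565e-01  8.309e-01 -1.100e-03] F [ 0.  -0.1 -0.3] j [-0.411 -0.039  1.737 -0.002  1.445 -0.801] w 0.552
z [-0.0018 -0.0015 -1.    ]
[[0.0001, 0.0003, 0.0171, 0.0, 0.0, 0.0], [0.0001, 0.0003, 0.0171, 0.0, 0.0, 0.0], [0.0001, 0.0003, 0.0171, 0.0, 0.0, 0.0], [0.0001, 0.0003, 0.0171, -0.1, 0.0, -0.1], [0.0002, 0.0003, 0.0172, 0.0, 0.0, 0.0]]
max 0.0172 0.1
```

View pics/w11c.png

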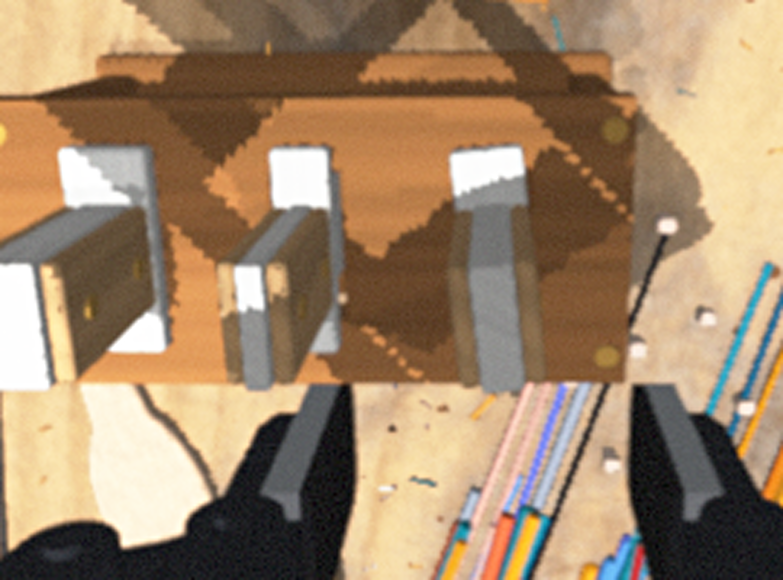

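>>> {"api": "send_rows", "payload": {"steps": [[0,0.001,0.017,0,0,0],[0,0,0.017,0,0,0],[0,0,0.017,0,0,0],[0,0,0.017,0,0,0],[0,0,0.017,0,0,0],[0,0,0,0,0,0],[0,0,0,0,0,0]]}}

```text
time: 28.5
tool_pos: [0.5591, -0.1619, 0.1275]
tool_rot: [-0.0, 0.556, 0.831, -0.001]
contact_force: [-0.1, 0.2, 0.6]
gripper_width: 0.55
```

>>> {"api": "send_rows", "payload": {"steps": [[0,0,0,0,0,0],[0,0,0,0,0,0],[0,0,0,0,0,0],[0,0,0,0,0,0]], "grip": 0}}

```text
time: 29.0
tool_pos: [0.5593, -0.162, 0.128]
tool_rot: [0.0, 0.556, 0.831, -0.001]
contact_force: [-0.1, 0.2, 2.3]
gripper_width: 0.225
```

Run:
```python
from go import *
from plant import manip
s=manip.state(); p=s["tool_pos"]; print(p,s["gripper_width"],s["contact_force"])
seq([(p+[0,0,.165],tool_rack(),5),(tp(.0057,0,.130),tool_throat(),10)],nd=3)
```

```text
[ 0.5593252  -0.16199584  0.12797007] 0.22515513445466442 [-0.12816992  0.23786923  2.28924622]
[[0.0, 0.0, -0.033, 0.0, 0.0, 0.0], [0.0, 0.0, -0.033, 0.0, 0.0, 0.0], [0.0, 0.0, -0.033, 0.0, 0.0, 0.0], [0.0, 0.0, -0.033, 0.0, 0.0, 0.0], [0.0, 0.0, -0.033, -0.1, 0.1, -0.1]]
max 0.033 0.1
[[0.034, 0.01, 0.003, -3.0, 0.4, -1.4], [0.034, 0.01, 0.004, -3.0, 0.4, -1.4], [0.033, 0.011, 0.004, -3.0, 0.4, -1.4], [0.033, 0.011, 0.005, -3.0, 0.4, -1.5], [0.033, 0.012, 0.006, -3.0, 0.4, -1.5], [0.032, 0.013, 0.007, -3.0, 0.4, -1.4], [0.032, 0.013, 0.008, -2.9, 0.4, -1.5], [0.032, 0.013, 0.008, -3.0, 0.4, -1.4], [0.031, 0.014, 0.009, -2.9, 0.3, -1.5], [0.031, 0.013, 0.011, -3.0, 0.4, -1.4]]
max 0.034 3.0
```

>>> {"api": "send_rows", "payload": {"steps": [[0,0,-0.033,0,0,0],[0,0,-0.033,0,0,0],[0,0,-0.033,0,0,0],[0,0,-0.033,0,0,0],[0,0,-0.033,-0.1,0.1,-0.1]]}}

```text
time: 29.62
tool_pos: [0.5588, -0.1615, 0.2926]
tool_rot: [-0.001, 0.555, 0.832, 0.0]
contact_force: [0.5, 0.1, -1.9]
gripper_width: 0.226
```

>>> {"api": "send_rows", "payload": {"steps": [[0.034,0.01,0.003,-3.0,0.4,-1.4],[0.034,0.01,0.004,-3.0,0.4,-1.4],[0.033,0.011,0.004,-3.0,0.4,-1.4],[0.033,0.011,0.005,-3.0,0.4,-1.5],[0.033,0.012,0.006,-3.0,0.4,-1.5],[0.032,0.013,0.007,-3.0,0.4,-1.4],[0.032,0.013,0.008,-2.9,0.4,-1.5],[0.032,0.013,0.008,-3.0,0.4,-1.4]]}}

```text
time: 30.62
tool_pos: [0.5252, 0.1196, 0.2693]
tool_rot: [0.091, 0.457, 0.864, 0.188]
contact_force: [0.8, 1.1, -0.3]
gripper_width: 0.222
```

>>> {"api": "send_rows", "payload": {"steps": [[0.031,0.014,0.009,-2.9,0.3,-1.5],[0.031,0.013,0.011,-3.0,0.4,-1.4],[0,0,0,0,0,0],[0,0,0,0,0,0],[0,0,0,0,0,0]]}}

```text
time: 31.25
tool_pos: [0.5178, 0.1876, 0.2649]
tool_rot: [0.114, 0.43, 0.865, 0.232]
contact_force: [0.3, 0.4, -1.7]
gripper_width: 0.221
```

```bash
python3 rep.py 5.7 0 100 3; python3 snap.py w12
python3 - <<'E'
from h import *
cv2.imwrite("pics/w12c.png",crop(cv2.imread("pics/w12.png"),220,120,420,270,4))
E
```

```text
t 31.25 throat xyz mm [  5.05  -0.21 129.76] roterr deg (tool) [-0.03 -0.03 -0.09] F throat [-0.5  0.1 -1.7] w 0.221
[[0.0001, 0.0002, 0.0099, 0.0, 0.0, 0.0], [0.0, 0.0002, 0.0099, 0.0, 0.0, 0.0], [0.0001, 0.0003, 0.01, 0.0, 0.0, -0.1]]
max 0.01 0.1
t 31.25 p [0.5178 0.1876 0.2649] q [0.1145 0.4297 0.8651 0.2318] F [ 0.3  0.4 -1.7] j [ 0.07  -0.474  2.069  0.31   1.117 -0.654] w 0.221
z [ 0.3974  0.3027 -0.8663]
```

View pics/w12c.png

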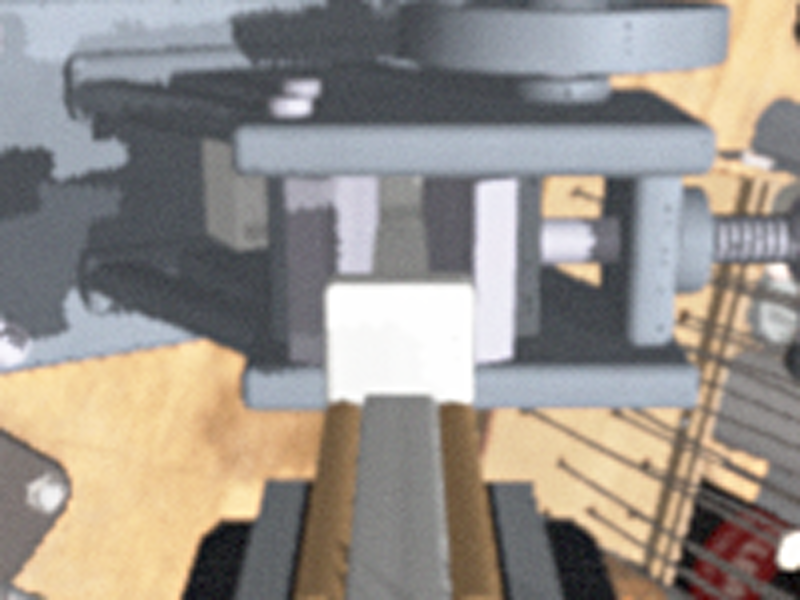

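>>> {"api": "send_rows", "payload": {"steps": [[0,0.0005,0.015,0,0,0],[0,0,0.015,0,0,0],[0,0,0.01,0,0,0],[0,0,0.005,0,0,0],[0,0,0,0,0,0],[0,0,0,0,0,0],[0,0,0,0,0,0]]}}

```text
time: 32.17
tool_pos: [0.5357, 0.2023, 0.2267]
tool_rot: [0.115, 0.429, 0.865, 0.232]
contact_force: [0.8, -0.1, -0.9]
gripper_width: 0.229
```

```bash
python3 rep.py 5.8 0 70 3
```

```text
t 32.175 throat xyz mm [ 6.01  0.58 85.04] roterr deg (tool) [ 0.04 -0.05 -0.02] F throat [ 0.1 -0.6 -1. ] w 0.229
[[-0.0002, -0.0001, 0.005, 0.0, 0.0, 0.0], [-0.0002, -0.0001, 0.005, 0.0, 0.0, 0.0], [-0.0002, 0.0, 0.005, 0.0, 0.0, 0.0]]
max 0.005 0.0
```

>>> {"api": "send_rows", "payload": {"steps": [[-0.0005,0,0.003,0,0,0],[0,0,0.003,0,0,0],[0,0,0.003,0,0,0],[0,0,0,0,0,0]]}}

```text
time: 32.67
tool_pos: [0.5392, 0.2047, 0.2175]
tool_rot: [0.114, 0.429, 0.865, 0.232]
contact_force: [-0.6, 0.7, -1.5]
gripper_width: 0.228
```

```bash
python3 rep.py 5.8 0 70 3
```

```text
t 32.675 throat xyz mm [ 5.13  0.39 75.03] roterr deg (tool) [-0.06 -0.1  -0.05] F throat [-0.8  0.9 -1.2] w 0.228
[[-0.0001, 0.0002, 0.0017, 0.0, 0.0, 0.0], [-0.0001, 0.0002, 0.0017, 0.0, -0.1, 0.0], [-0.0002, 0.0003, 0.0016, -0.1, 0.0, 0.0]]
max 0.0017 0.1
```

>>> {"api": "send_rows", "payload": {"steps": [[0,0,0.003,0,0,0],[0,0,0.003,0,0,0],[0,0,0,0,0,0]]}}

```text
time: 33.05
tool_pos: [0.5416, 0.2065, 0.2124]
tool_rot: [0.114, 0.429, 0.865, 0.232]
contact_force: [-0.1, 0.3, -1.9]
gripper_width: 0.226
```

```bash
python3 rep.py 5.8 0 60 3
```

```text
t 33.05 throat xyz mm [ 5.19  0.37 69.12] roterr deg (tool) [-0.06 -0.1  -0.04] F throat [-0.9  0.3 -1.7] w 0.226
[[-0.0001, 0.0002, 0.003, 0.0, 0.0, 0.0], [-0.0001, 0.0002, 0.0031, 0.0, 0.0, 0.0], [-0.0002, 0.0002, 0.003, -0.1, -0.1, 0.0]]
max 0.0031 0.1
```

>>> {"api": "send_rows", "payload": {"steps": [[0,0.0004,0.004,0,0,0],[0,0,0.005,0,0,0],[0,0,0.005,0,0,0],[0,0,0,0,0,0]]}}

```text
time: 33.55
tool_pos: [0.5474, 0.211, 0.2002]
tool_rot: [0.114, 0.429, 0.865, 0.232]
contact_force: [-0.3, 0.0, -1.5]
gripper_width: 0.226
```

>>> {"api": "send_rows", "payload": {"steps": [[0,0,0.005,0,0,0],[0,0,0.005,0,0,0],[0,0,0.005,0,0,0],[0,0,0,0,0,0]]}}

```text
time: 34.05
tool_pos: [0.5534, 0.2156, 0.1873]
tool_rot: [0.114, 0.429, 0.865, 0.232]
contact_force: [-0.4, 0.7, -1.4]
gripper_width: 0.231
```

```bash
python3 rep.py 5.7 0 24 3
```

```text
t 34.05 throat xyz mm [ 5.5   0.47 39.93] roterr deg (tool) [-0.07 -0.11 -0.04] F throat [-0.6  0.8 -1.2] w 0.231
[[-0.0002, 0.0001, 0.0053, 0.0, 0.0, 0.0], [-0.0002, 0.0001, 0.0053, 0.0, -0.1, 0.0], [-0.0001, 0.0, 0.0053, -0.1, 0.0, 0.0]]
max 0.0053 0.1
```

Sliding freely, no side force. On to the mouth.

>>> {"api": "send_rows", "payload": {"steps": [[0,0,0.005,0,0,0],[0,0,0.005,0,0,0],[0,0,0.004,0,0,0],[0,0,0.002,0,0,0],[0,0,0,0,0,0],[0,0,0,0,0,0]]}}

```text
time: 34.8
tool_pos: [0.56, 0.2203, 0.1743]
tool_rot: [0.114, 0.429, 0.865, 0.232]
contact_force: [-0.2, 0.4, -1.7]
gripper_width: 0.224
```

```bash
python3 rep.py 5.7 0 23 1
```

```text
t 34.8 throat xyz mm [ 5.96  0.29 24.58] roterr deg (tool) [-0.01 -0.07 -0.03] F throat [-0.8  0.4 -1.5] w 0.224
[[-0.0003, -0.0003, 0.0016, 0.0, -0.1, 0.0]]
max 0.0016 0.1
```

>>> {"api": "send_rows", "payload": {"steps": [[0,0,0.001,0,0,0],[0,0,0.001,0,0,0],[0,0,0,0,0,0],[0,0,0,0,0,0]]}}

```text
time: 35.3
tool_pos: [0.5606, 0.2208, 0.173]
tool_rot: [0.114, 0.429, 0.866, 0.232]
contact_force: [-5.1, -1.6, 4.0]
gripper_width: 0.227
```

```bash
python3 rep.py 5.7 0 23 1
```

```text
t 35.3 throat xyz mm [ 6.04  0.31 23.12] roterr deg (tool) [-0.05 -0.08 -0.01] F throat [-2.3  1.8  6. ] w 0.227
[[-0.0003, -0.0003, 0.0001, -0.1, -0.1, 0.0]]
max 0.0003 0.1
```

>>> {"api": "send_rows", "payload": {"steps": [[0,0,0,0,0,0],[0,0,0,0,0,0],[0,0,0,0,0,0]], "grip": 0.6}}

```text
time: 35.67
tool_pos: [0.5609, 0.221, 0.1726]
tool_rot: [0.114, 0.429, 0.865, 0.232]
contact_force: [-0.3, 0.8, -0.5]
gripper_width: 0.603
```

>>> {"api": "send_rows", "payload": {"steps": [[0,0,-0.02,0,0,0],[0,0,-0.025,0,0,0],[0,0,-0.03,0,0,0],[0,0,-0.03,0,0,0],[0,0,0,0,0,0],[0,0,0,0,0,0],[0,0,0,0,0,0]]}}

```text
time: 36.55
tool_pos: [0.5186, 0.1892, 0.2612]
tool_rot: [0.113, 0.429, 0.866, 0.231]
contact_force: [-0.3, -0.1, -0.3]
gripper_width: 0.601
```

```bash
python3 snap.py w13; python3 snap.py s13 scene; python3 snap.py t13 top
python3 - <<'E'
from h import *
a=crop(cv2.imread("pics/w13.png"),220,120,420,270,2); b=crop(cv2.imread("pics/s13.png"),135,150,275,315,2.4);c=crop(cv2.imread("pics/s13.png"),330,140,440,250,3.5)
d=crop(cv2.imread("pics/w13.png"),0,0,640,400,.6)
W=np.zeros((600,800,3),np.uint8)
for im,x,y in((a,0,0),(b,400,0),(c,410,210)): 
    im=im[:600-y,:800-x]; W[y:y+im.shape[0],x:x+im.shape[1]]=im
W[300:540,0:384]=d
cv2.imwrite("pics/f13.png",W)
E
```

```text
t 36.55 p [0.5186 0.1892 0.2612] q [0.1129 0.4295 0.8656 0.2313] F [-0.3 -0.1 -0.3] j [ 0.073 -0.466  2.069  0.31   1.112 -0.654] w 0.601
z [ 0.3941  0.3034 -0.8675]
t 36.6 p [0.5186 0.1892 0.2614] q [0.113  0.4295 0.8656 0.2313] F [-0.2  0.8 -0.2] j [ 0.073 -0.466  2.069  0.31   1.112 -0.654] w 0.602
z [ 0.3943  0.3035 -0.8674]
t 36.65 p [0.5187 0.1892 0.2617] q [0.1132 0.4294 0.8656 0.2315] F [ 0.7  0.  -0.3] j [ 0.073 -0.466  2.068  0.31   1.112 -0.654] w 0.602
z [ 0.3947  0.3035 -0.8672]
```

View pics/f13.png

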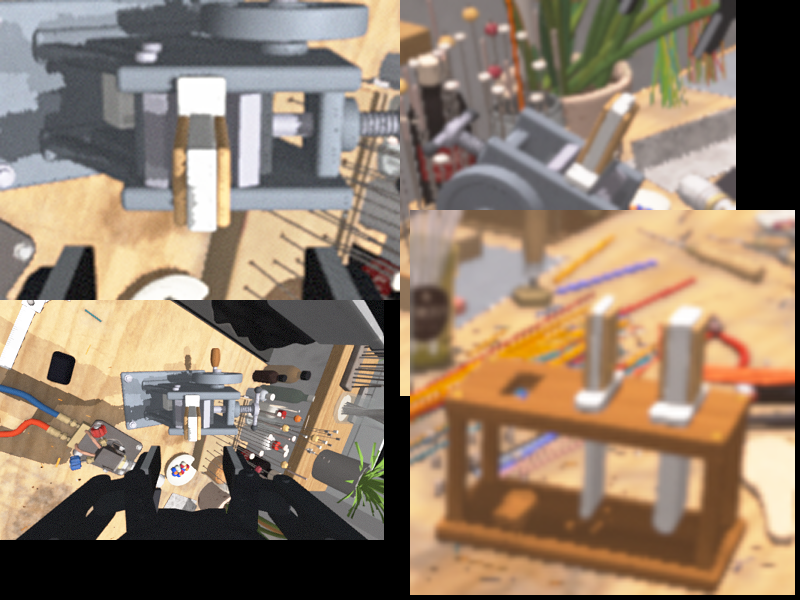

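The composite shows the middle gauge standing in the mouth, with its crossbar on both cheeks (top-left panel, about (200,95)). The thin and thick gauges hang upright in the rack with their crossbars on its top, and the gripper is clear.

```bash
python3 -c "
from plant import manip
print(manip.job_done())"
```

```text
the job is handed in; nothing more can be done
None
```

The middle (10 mm) gauge is the thickest that goes. I left it standing in the mouth and put the thin and thick gauges back in their own rack slots. The job was handed in at about 36.7 s, and no verdict was reported.

- **Thin gauge (6 mm), tried first:** it slid fully home, and its crossbar met the cheeks at the expected height with about 20 N.
- **Thick gauge (14 mm), tried second:** it stopped on both flares with its nose about 27 mm down. I pressed no harder than about 17 N and withdrew it. That stopping depth puts the gap at about 11.4 mm, and the camera estimate was about 10–12 mm.
- **Middle gauge (10 mm), tried last:** it slid in with no noticeable side force. Its crossbar touched the cheeks within about 0.2 mm of the computed home height, and I then released it.

In the last pictures the middle gauge stands in line with the throat. The other two hang upright with their crossbars on the rack top, and the gripper is clear of everything. The contact force was about zero. The forces stayed far below the 150 N at which the jaw yields. I did not re-measure the jaw's position afterwards, or check the bystanders against their starting positions. No check failed or disagreed, apart from an offset of 3–4 mm between the top camera and the wrist camera. I relied on the wrist camera, and the contact heights agreed with it.

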